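# Set and clamp the grinder's tool rest

## Task

Set the bench grinder's tool rest and clamp it there: slide the slotted bar by the upright knob on its tail until the line scribed across the bar is level with the face of the clamp post. Then take the T-key out of its cradle, stand it socket down in the bored hole of the post and let go of it, take it again by its cross-handle from above, turn it clockwise until you feel the socket drop over the recessed square bolt head, and go on turning until the bolt is firmly tight. Leave the key standing in the hole, seated on the bolt, with the line still at the post's face, and do not disturb the pocket knife, the hammer or the oil bottle.

Things in the scene. Friction and masses are not known exactly. Their poses are not given: they have to be found in the camera images.
- grinder: Bench grinder (dark motor, two 150 mm wheels) with bed plate and cast clamp post in one, fixed. Origin: on the clamp bolt's axis at bench height. +y runs level along the slotted bar from its tail to the near wheel, +z up. Wheel rim 145 mm from the origin along +y; guard 220 mm high. The post stands on the origin: foot 70 (x) by 50 (y) mm, 52 mm high, then a round boss 55 mm across, top at 100 mm.
- bore_mouth (a point): Centre of the mouth of the vertical bore in the post, 100 mm above the bench; axes as the grinder. Bore 33 mm wide, its mouth flared to 44 mm in the top 8 mm. At its bottom stands the bolt's square head, 16 mm across flats, cone on top; the square's top edge is 51 to 53 mm below the mouth, the flange at its foot 64 to 66 mm. How the square is turned is unknown: find it by feel.
- post_face (a point): Middle of the post's face on the tail (-y) side, at the height of the bar's top (30 mm). Axes as the grinder: +y towards the wheel. The line is to be level with this face.
- rest: Sliding tool rest: slotted steel bar 36 mm wide, 8 mm thick, through the post's foot, with a small table (62 x 55 mm, 130 mm high) at the wheel end and a knob at the tail. Axes and origin as the grinder plus the slide; it slides along y against about 4 N, and needs over 25 N once clamped. It starts 17 to 45 mm short of the mark (drawn to -y); 5 mm past the mark it meets the wheel.
- line (a point): Middle of the dark line scribed across the bar's top (30 mm above the bench), on the tail side of the post, 55 mm from the knob.
- knob (a point): Grasp point of the upright round steel knob on the bar's tail: 16 mm across, from 30 to 75 mm above the bench; this point is at 55 mm. Free on all sides.
- flange: Bolt's flange, a disc 31 mm across at the bottom of the bore. It does not turn; it goes down 1 mm per radian as the bolt turns clockwise (from above) and presses on the bar. The bolt starts 0.8 to 2.5 rad short of its firm stop and turns with about 0.15 N m; at the stop the torque rises steeply (0.4 N m is firm). Origin at bench height, axes as the grinder.
- cradle: Fixed wooden cradle: board 205 x 75 x 12 mm, a notched upright under the key's tube (at x -60 mm, top at 66 mm), a plain upright 60 mm wide under its cross-handle (at x +95 mm, top at 58 mm). Origin at bench height under key_mid as it lies; +x along the lying key to the cross-handle. The key lifts straight up out of it.
- key_mid (a point): Steel T-key, 0.3 to 0.5 kg, lying level in the cradle at first, axis 65 mm above the bench. This point is on the shank's axis 105 mm from the socket end, near the balance point. Own +x along the shank to the cross-handle, own +y along the cross-handle; standing in the bore +x is up. From the socket end: tube 30 mm thick for 72 mm, then a bare shank 12 mm thick up to the cross-handle at 200 mm.
- key_socket (a point): Centre of the key's open socket end (own x -105 mm from key_mid). Square socket 18.5 mm across flats, 22 mm deep, flats parallel to own y and z. When it merely stands on the square it is 51 to 53 mm below the bore's mouth; dropped over the square, 64 to 67 mm.
- key_cross (a point): Centre of the key's cross-handle (own x +95 mm from key_mid): round bar 14 mm thick, 100 mm long along own y, a 22 mm ball at each end.
- key: The T-key as a whole; origin and axes as key_mid.
- knife: Closed pocket knife, 96 x 15 x 13 mm, wood and brass, loose on the bench; leave it alone. Origin at the centre of its underside.
- hammer: Small hammer, wooden handle, 260 mm long, lying loose on the bench; leave it alone. Origin at the centre of its underside, +x along the handle to the head.
- oil: Amber oil bottle, yellow cap, 52 mm across, 130 mm high, standing loose; leave it alone. Origin at the centre of its underside.
Mind the look-alikes: they are no part of the job. Leave any green or red look-alike of the key alone.

How it is judged:
By the outcome, as a careful person would: the job done as asked, in the order asked, and still so for the second after the job is handed in, with the robot touching nothing.
It also fails if it takes over 72 s, if anything falls off the work surface, if the arm or the gripper's body presses on something with over 40 N, if the wrist force passes 120 N, or if a joint passes its speed limit or range.

## Robot

A 6-joint arm with a two-finger parallel gripper is mounted at the origin on the work surface. World frame = base frame: x ahead of the robot, y to its left, z up, the work surface at z = 0. Lengths are in m, angles in degrees, forces in N, time in s.
With the tool pointing down it reaches from about 0.35 to 0.875 m from the base axis. Payload 4.2 kg.
Tool frame: the origin (TCP) lies at the very end of the fingers, on their centre line; the grasp point (between the pads) lies 19 mm behind it; z points along the fingers, y is the line along which they close (so a half turn about z gives the same grasp; the last joint's range is limited). The gripper opens to 87 mm and grips with 3 to 60 N. Pads are 19 mm wide; open, the fingers measure 117 mm over their backs; the gripper's body (75 mm by 190 mm) begins 51 mm behind the grasp point.
Start: joints at [78.3, 22.042, 0.453, 0, -68.411, -14.817], TCP at [0.279, 0.559, 0.223] pointing down, gripper open.
Joint ranges: [-179.83, 179.83], [-69.29, 118.12], [-61.27, 80.66], [-181.25, 117.63], [-171.15, -9.14], [-177.46, 177.46]. Speed limits (degrees/s): [159.86, 159.86, 180, 180, 180, 180].

## Interface

Orientations are given as a 3x3 rotation matrix whose columns are the frame's x, y, z axes.
In Python, from station import sense, cams, r gives the robot as it stands. The module is installed in compiled form; this text tells all that it offers.
- The arm moves only by the tool step_arm, never from a script. Its argument "targets" is text: rows parted by semicolons, each of 4 numbers parted by spaces: the shift along the tool's x, y, z in cm, then the turn about the tool's z in degrees. In form: x y z turn; .... A call has 1 to 12 rows; each row shifts and turns the commanded pose from where the row before left it, along the tool's axes as they then stand; what a row does not reach is not made up. A row lasts 1/12 s, in which the tool goes at most 41.7 mm and 7.16 degrees, less where a joint would pass 70% of its speed; a pose out of reach is approached as far as the arm can. A call with a gripper value outside its range is refused whole. "claw" is the finger opening in cm, from 0 to 8.7, set as the call begins (left out, the last holds). The fingers move at their own pace and stop on an object; the grip force is fixed at half the most. Time passes only in rows, so rows that do not move let the fingers close. It gives the time, the measured TCP pose, the force, the opening and the grip force at its end, in the units of the state.
- sense(): the state, without advancing time (a new reading comes with each control period).
- cams.capture(name): name is "scene" or "top" or "wrist"; returns a dict with "frame" (400x640x3 uint8, blue, green, red), "vertical_fov" (degrees; the focal length in pixels is half the picture's height over the tangent of half this angle, whatever the lens; pixels are square), "cx", "cy" (the principal point, pixels), "dist_coeffs" ([k1, k2, p1, p2, k3] as OpenCV has them; the pictures are not rectified), "eye" and "rotation" of the camera in the world; the wrist camera has in their place "tool_from_camera" (4x4, takes a point from camera to tool coordinates, whose origin is the TCP and whose axes are the flange's). Camera axes: x right, y down, z forward; pixel columns grow to the right and rows downward; lengths in m; the calibration is good to about 2 mm. A picture is of the moment at which its call begins: read the wrist's pose just before it. There is no depth.
- r.finish_job(): hands the job in; it is judged then, once.
The state is a dict: "time_s": time; "joints": joint angles; "joint_velocities": joint speeds; "effort": joint torques, N m; "tcp_pos": TCP position; "ee_rot": TCP orientation; "wrist_force": force on the tool from outside, world axes, zero at the start; "moment": the same for the moment, N m; "gripper_width": opening from 0.0 (shut) to 1.0 (fully open); "gripper_force": force on a finger pad.
Only numpy, scipy, OpenCV 4.12 (cv2) and the standard library are available. Lean on these libraries where they do the work, as an engineer would, in place of code of your own. Each camera call takes 0.05 s, during which the arm holds its last target. There are 200 camera calls.

## Working session

There is one attempt and no reset: what is moved stays moved. The work goes in short steps, Python scripts to look and compute and a tool call to move; the robot and the scene stay as the last step left them, time stands still between calls to the robot, and variables do not carry over. Pictures are saved under pics/ and viewed, at most 10 in all, crops included, and the job is handed in when it is done.

Besides the shell and the picture viewer there is one more tool, called after ">>>" as name(argument=value, ...) on one line, values as JSON. step_arm: Moves the arm, as the interface text tells. Its arguments: {"type":"object","properties":{"targets":{"type":"string"},"claw":{"type":"number"}},"required":["targets"]}

```bash
mkdir -p pics; cat > h.py <<'E'
import numpy as np, cv2
from station import sense, cams, r
def cap(n):
    s=sense(); c=cams.capture(n)
    f=200/np.tan(np.radians(c["vertical_fov"])/2)
    K=np.array([[f,0,c["cx"]],[0,f,c["cy"]],[0,0,1.]])
    if n=="wrist":
        T=np.array(c["tool_from_camera"]); R0=np.array(s["ee_rot"])
        R=R0@T[:3,:3]; e=R0@T[:3,3]+np.array(s["tcp_pos"])
    else: R=np.array(c["rotation"]); e=np.array(c["eye"])
    return dict(im=c["frame"],K=K,d=np.array(c["dist_coeffs"],float),R=R,e=e)
def ray(c,p):
    u=cv2.undistortPoints(np.array([[p]],float),c["K"],c["d"])[0,0]
    v=c["R"]@np.array([u[0],u[1],1]); return v/np.linalg.norm(v)
def onz(c,p,z):
    v=ray(c,p); return c["e"]+v*(z-c["e"][2])/v[2]
def proj(c,P):
    rv=cv2.Rodrigues(c["R"].T)[0]; return cv2.projectPoints(np.array(P,float).reshape(-1,1,3),rv,-c["R"].T@c["e"],c["K"],c["d"])[0][:,0]
E
python3 - <<'E'
from h import *
import pickle
for n in("scene","top"):
    c=cap(n); cv2.imwrite(f"pics/{n}0.png",c["im"]); pickle.dump(c,open(n+"0.pkl","wb")); print(n,c["e"],c["R"].round(2).tolist(),c["K"][0,0])
print(sense()["ee_rot"])
E
```

```text
scene [ 0.80522594 -0.50080726  0.7578838 ] [[0.79, 0.47, -0.39], [0.61, -0.61, 0.51], [0.0, -0.64, -0.77]] 362.0383789165843
top [ 0.28492445 -0.02744643  1.15200426] [[-0.01, -0.99, 0.15], [-1.0, 0.01, -0.01], [0.01, -0.15, -0.99]] 370.6280429635933
[[ 8.94708808e-01 -4.46649248e-01 -7.73361875e-04]
 [-4.46649899e-01 -8.94706931e-01 -1.83736713e-03]
 [ 1.28726414e-04  1.98933055e-03 -9.99998013e-01]]
```

View pics/scene0.png

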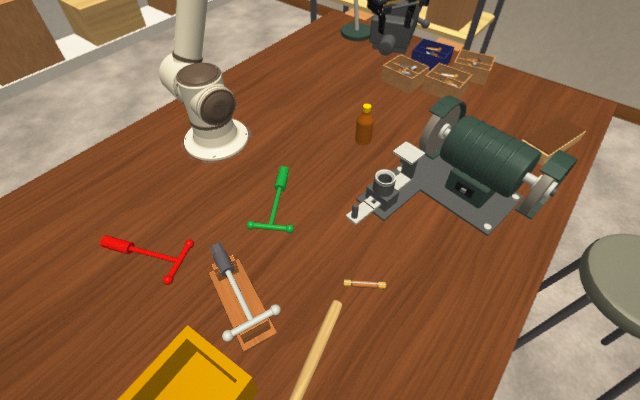

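View pics/top0.png

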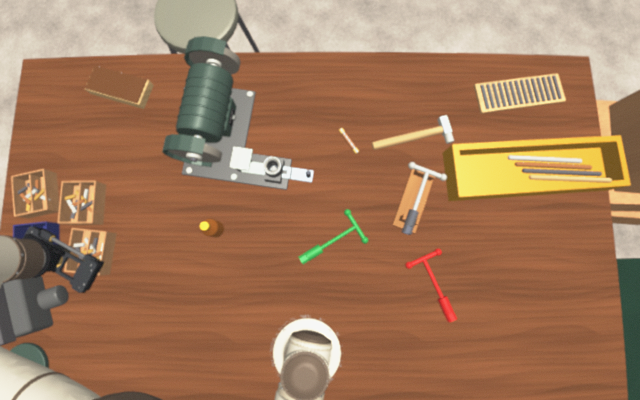

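The scene view shows the grinder with the post bore at about (385,178) and the knob at (353,212). The grey key is in its cradle, with its socket at (222,255) and cross-handle at (250,323). In the top view the bore is at (273,166), the knob at (310,175), the cross-handle from (412,165) to (444,178), and the tube end at (409,230). The red and green keys are decoys.

```bash
python3 - <<'E'
from h import *
import pickle
t=pickle.load(open("top0.pkl","rb"));s=pickle.load(open("scene0.pkl","rb"))
a=cv2.resize(t["im"][130:240,220:460],None,fx=3.2,fy=3.2,interpolation=2)[:300,:768]
a1=cv2.resize(t["im"][140:200,225:325],None,fx=4,fy=4,interpolation=2)
a2=cv2.resize(t["im"][155:240,385:455],None,fx=4,fy=4,interpolation=2)
b1=cv2.resize(s["im"][140:230,340:440],None,fx=4,fy=4,interpolation=2)[:, :400]
W=np.zeros((600,800,3),np.uint8)
W[:240,:400]=a1; W[:340,400:680]=a2; W[240:600,:400]=b1
b2=cv2.resize(s["im"][235:355,200:290],None,fx=2,fy=2,interpolation=2); W[345:585,400:580]=b2
cv2.imwrite("pics/crop.png",W)
def both(pt,ps,z,n): print(n,onz(t,pt,z).round(4),onz(s,ps,z).round(4))
both((273,166),(385,178),.1,"bore")
both((310,175),(354,209),.075,"knob")
both((428,171.5),(251,323),.065,"cross")
both((412,165),(276,309),.065,"ballR");both((444,178),(228,336),.065,"ballL")
both((409,230),(217,250),.065,"sock")
E
```

```text
bore [0.5441 0.0933 0.1   ] [0.5518 0.0905 0.1   ]
knob [ 0.5221 -0.0141  0.075 ] [ 0.5369 -0.0212  0.075 ]
cross [ 0.5335 -0.3708  0.065 ] [ 0.5355 -0.3709  0.065 ]
ballR [ 0.5538 -0.3229  0.065 ] [ 0.5547 -0.3201  0.065 ]
ballL [ 0.5133 -0.4187  0.065 ] [ 0.5189 -0.4155  0.065 ]
sock [ 0.3574 -0.3049  0.065 ] [ 0.3579 -0.2992  0.065 ]
```

View pics/crop.png

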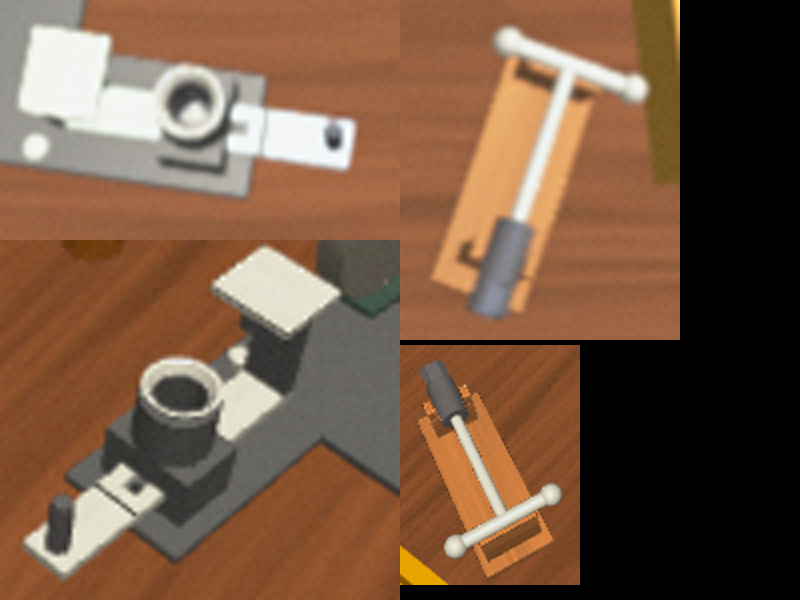

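The crops show the bore centre at top (272.8,165.5) and scene (385.2,177.5), and the knob top at top (309,171.8) and scene (355,205). The scribed line is at top (291,172.5) and scene (370.5,202.5), well out from the post. The key lies in its cradle as expected.

```bash
cat >> h.py <<'E'
def tri(a,pa,b,pb):
    A=[];B=[]
    for c,p in((a,pa),(b,pb)):
        v=ray(c,p); M=np.eye(3)-np.outer(v,v); A.append(M);B.append(M@c["e"])
    return np.linalg.lstsq(np.vstack(A),np.hstack(B),rcond=None)[0]
def go(P,yaw=None):
    s=sense();R=np.array(s["ee_rot"]);y0=np.degrees(np.arctan2(R[1,0],R[0,0]))
    print("tool shift cm",(100*R.T@(np.array(P)-s["tcp_pos"])).round(2),"yaw now",round(y0,2),"turn",None if yaw is None else round((y0-yaw+180)%360-180,2))
E
python3 - <<'E'
from h import *
import pickle
t=pickle.load(open("top0.pkl","rb"));s=pickle.load(open("scene0.pkl","rb"))
for n,a,b in(("bore",(272.8,165.5),(385.2,177.5)),("knobtop",(309,171.8),(355,205)),("line",(291,172.5),(370.5,202.5)),("cross",(428,171.5),(251,323)),("sock",(408,230),(217,250))):
    print(n,tri(t,a,s,b).round(4))
print(np.array(cams.capture("wrist")["tool_from_camera"]).round(3).tolist())
E
```

```text
bore [0.5482 0.0955 0.0949]
knobtop [ 0.532  -0.0108  0.0763]
line [0.5413 0.0469 0.0369]
cross [ 0.5343 -0.371   0.0631]
sock [ 0.358  -0.3005  0.0665]
[[0.001, -0.961, -0.275, 0.076], [1.0, 0.001, -0.0, 0.001], [0.001, -0.275, 0.961, -0.162], [0.0, 0.0, 0.0, 1.0]]
```

>>> step_arm(targets="0 0 -0.8 7; 0 0 -0.8 7; 0 0 -0.8 7; 0 0 -0.8 7; 0 0 -0.8 7; 0 0 -0.8 7; 0 0 -0.8 7; 0 0 -0.8 7; 0 0 -0.8 7; 0 0 -0.8 7; 0 0 0 2.5")

```text
time_s: 1.07
tcp_pos: [0.2793, 0.5597, 0.3041]
ee_rot: [[-0.161, -0.987, 0.001], [-0.987, 0.161, 0.002], [-0.003, -0.001, -1.0]]
wrist_force: [0.0, -0.3, -0.2]
gripper_width: 1.0
gripper_force: 0.0
```

>>> step_arm(targets="3.3 -2.15 0 0; 3.3 -2.15 0 0; 3.3 -2.15 0 0; 3.3 -2.15 0 0; 3.3 -2.15 0 0; 3.3 -2.15 0 0; 3.3 -2.15 0 0; 3.3 -2.15 0 0; 3.3 -2.15 0 0; 3.3 -2.15 0 0; 3.3 -2.15 0 0; 3.3 -2.15 0 0")

```text
time_s: 2.07
tcp_pos: [0.4719, 0.1258, 0.3026]
ee_rot: [[-0.156, -0.988, 0.0], [-0.988, 0.156, 0.0], [-0.0, -0.0, -1.0]]
wrist_force: [0.3, 0.9, -0.1]
gripper_width: 0.996
gripper_force: 0.0
```

>>> step_arm(targets="2.1 -1.4 2.9 0; 2.1 -1.4 2.9 0; 2.1 -1.4 2.9 0; 2.1 -1.4 2.9 0; 2.1 -1.4 2.9 0; 2.1 -1.4 2.9 0; 0 0 0 0; 0 0 0 0")

```text
time_s: 2.73
tcp_pos: [0.5339, -0.0113, 0.1264]
ee_rot: [[-0.159, -0.987, -0.005], [-0.987, 0.159, -0.001], [0.002, 0.005, -1.0]]
wrist_force: [0.5, 0.1, -0.2]
gripper_width: 0.999
gripper_force: 0.0
```

```bash
python3 - <<'E'
from h import *
import pickle
c=cap("wrist");pickle.dump(c,open("w1.pkl","wb"));cv2.imwrite("pics/w1.png",c["im"]);print(sense()["tcp_pos"],c["e"])
E
```

```text
[ 0.53502766 -0.01030955  0.12817677] [ 0.52307107 -0.08637665  0.28845564]
```

View pics/w1.png

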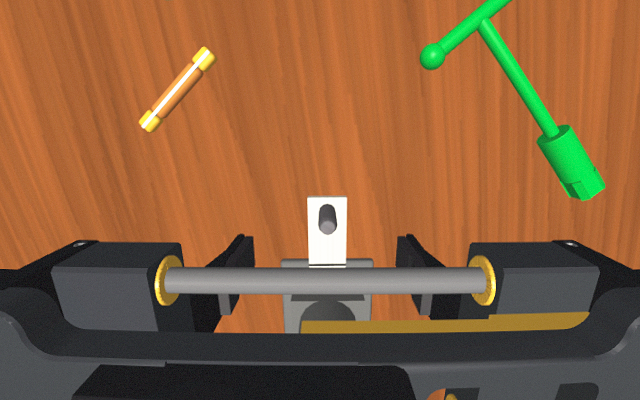

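The wrist view shows the knob top at (327,212), the line at (327,265) and the edge of the foot plate at about (327,285). The crossbar hides the post's face.

```bash
python3 - <<'E'
from h import *
import pickle
c=pickle.load(open("w1.pkl","rb"))
print(onz(c,(327,211.5),.075),onz(c,(327,265),.03), onz(c,(307,197),.03),onz(c,(346.5,197),.03),onz(c,(344,262),.03))
k=onz(c,(327,211.5),.075); go([k[0],k[1],.042],-99)
E
```

```text
[ 0.5309806 -0.0207284  0.075    ] [0.54129366 0.04771369 0.03      ] [ 0.54862302 -0.02361188  0.03      ] [ 0.51274517 -0.01781323  0.03      ] [0.52426615 0.04718117 0.03      ]
tool shift cm [1.09 0.23 8.62] yaw now -99.06 turn -0.06
```

>>> step_arm(targets="-0.1 0.1 1.5 0; -0.1 0.1 2 0; -0.1 0.05 2 0; -0.1 0 1.5 0; 0 0 1 0; 0 0 0.6 0", claw=5)

```text
time_s: 3.28
tcp_pos: [0.5336, -0.0045, 0.0429]
ee_rot: [[-0.155, -0.988, 0.001], [-0.988, 0.155, 0.0], [-0.001, -0.001, -1.0]]
wrist_force: [0.4, -0.2, -0.1]
gripper_width: 0.637
gripper_force: 0.0
```

>>> step_arm(targets="0 0 0 0; 0 0 0 0; 0 0 0 0; 0 0 0 0; 0 0 0 0; 0 0 0 0", claw=0)

```text
time_s: 3.78
tcp_pos: [0.5334, -0.0055, 0.0431]
ee_rot: [[-0.157, -0.988, 0.001], [-0.988, 0.157, 0.0], [-0.0, -0.001, -1.0]]
wrist_force: [0.6, 0.5, 0.3]
gripper_width: 0.205
gripper_force: 0.0
```

```bash
python3 - <<'E'
from h import *
import pickle
c=pickle.load(open("w1.pkl","rb"))
print(onz(c,(327,228),.075))
c=cap("wrist");cv2.imwrite("pics/w2.png",c["im"])
s=sense();print(s["tcp_pos"],s["ee_rot"],s["gripper_width"]*87,s["gripper_force"],s["wrist_force"])
E
```

```text
[ 0.53309741 -0.00736289  0.075     ]
[ 0.53251866 -0.00552328  0.04290081] [[-1.57249905e-01 -9.87558171e-01 -1.15153396e-03]
 [-9.87558841e-01  1.57249855e-01  1.34888517e-04]
 [ 4.78682910e-05  1.15841875e-03 -9.99999328e-01]] 14.822088841040994 30.012126623187214 [-1.83035836  1.23554912  3.78156584]
```

>>> step_arm(targets="-0.3 0 0 0; -0.4 0 0 0; -0.4 0 0 0; -0.4 0 0 0; -0.3 0 0 0; 0 0 0 0; 0 0 0 0")

```text
time_s: 4.42
tcp_pos: [0.5353, 0.0121, 0.0429]
ee_rot: [[-0.157, -0.988, -0.002], [-0.988, 0.157, -0.001], [0.001, 0.001, -1.0]]
wrist_force: [-3.0, -1.0, 5.3]
gripper_width: 0.176
gripper_force: 30.0
```

```bash
python3 - <<'E'
from h import *
import pickle
c=cap("wrist");pickle.dump(c,open("w3.pkl","wb"));s=sense();print(s["tcp_pos"],s["gripper_width"]*87,s["wrist_force"])
t=cap("top");pickle.dump(t,open("t3.pkl","wb"));sc=cap("scene");pickle.dump(sc,open("s3.pkl","wb"))
W=np.zeros((600,800,3),np.uint8)
W[:400,:640]=c["im"]
W[360:600,400:800]=cv2.resize(t["im"][140:200,225:325],None,fx=4,fy=4,interpolation=2)
W[240:600,:400]=cv2.resize(sc["im"][140:230,340:440],None,fx=4,fy=4,interpolation=2)
cv2.imwrite("pics/w3.png",W)
E
```

```text
[0.53523618 0.01203057 0.04286907] 15.10273286851526 [-2.74719254 -1.61921122  4.8597349 ]
```

View pics/w3.png

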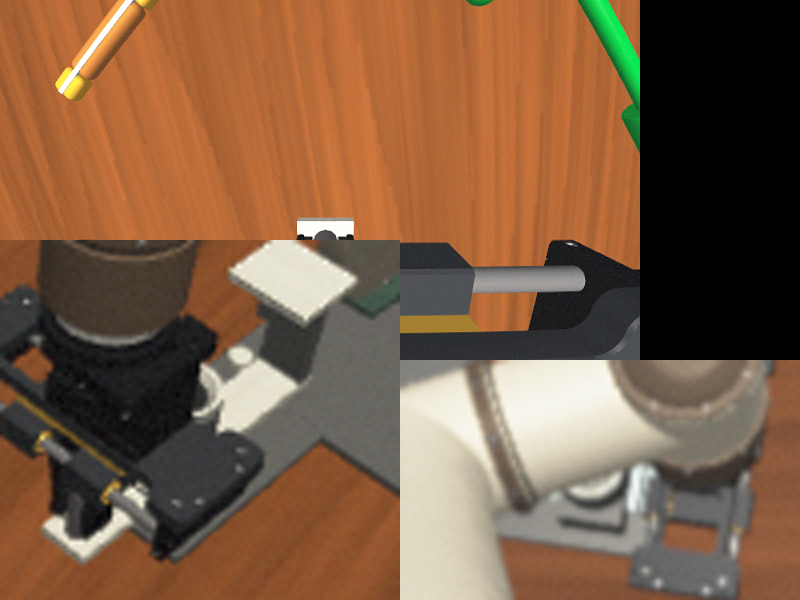

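>>> step_arm(targets="0 0 0 0; 0 0 0 0; 0 0 0 0; 0 0 -2 0; 0 0 -3 0; -1 0 -3.5 0; -2.5 0 -3 0; -3 0 -3 0; -1.5 0 -1.5 0; 0 0 0 0; 0 0 0 0", claw=5)

```text
time_s: 5.48
tcp_pos: [0.5487, 0.0918, 0.2025]
ee_rot: [[-0.155, -0.988, 0.002], [-0.988, 0.155, 0.001], [-0.002, -0.001, -1.0]]
wrist_force: [-0.9, -0.4, -0.9]
gripper_width: 0.573
gripper_force: 0.0
```

```bash
python3 - <<'E'
from h import *
import pickle
c=cap("wrist");pickle.dump(c,open("w4.pkl","wb"));s=sense();print(s["tcp_pos"],s["gripper_width"]*87,s["wrist_force"])
W=np.zeros((600,800,3),np.uint8);W[:,:]=cv2.resize(c["im"][100:300,190:457],(800,600),interpolation=2)
cv2.imwrite("pics/w4.png",W)
E
```

```text
[0.54777931 0.09081543 0.20115127] 49.61124122695563 [-0.6629328   0.04166467 -0.79250007]
```

View pics/w4.png

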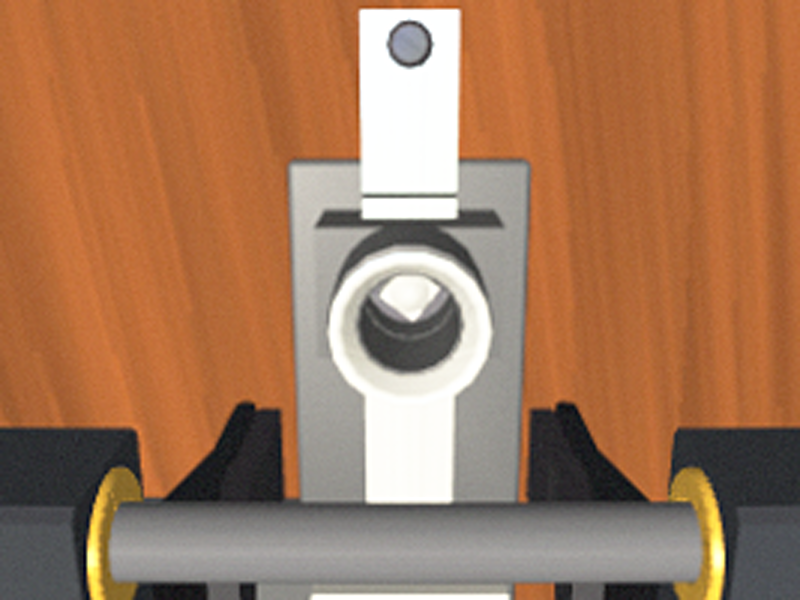

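The picture shows the line at crop (410,196) and the bar meeting the post's face at (410,219). The mouth ring is centred at about (410,322). The square head is visible with a corner towards the grinder's +y (413,320).

```bash
python3 - <<'E'
from h import *
import pickle
c=pickle.load(open("w4.pkl","rb"))
f=lambda x,y:(190+x*267/800,100+y/3)
u=np.array([.156,.988])
g=cv2.cvtColor(c["im"],6)
print("col", [(i,int(g[i,320:334].mean())) for i in range(160,177)])
L=onz(c,f(410,196),.03);F=onz(c,f(410,219),.03);B=onz(c,f(410,322),.1);kt=onz(c,f(410,44),.075)
print(L,F,B,kt,"line->face",(F-L)[:2]@u,"face->bore",(B-F)[:2]@u,"knob->line",(L-kt)[:2]@u)
print("ring",[onz(c,f(*p),.1).round(4) for p in((328,322),(492,322),(410,245),(410,398))])
# square corners/bolt at z~.048
for p in((413,320),(372,285),(440,285)): q=onz(c,f(*p),.048); print((q-B)[:2]@u,(q-B)[:2]@np.array([.988,-.156]))
go([0.533+.0031+.0,-.0055+.0195,.046],-99)
E
```

```text
col [(160, 254), (161, 254), (162, 255), (163, 255), (164, 190), (165, 104), (166, 253), (167, 255), (168, 254), (169, 254), (170, 254), (171, 255), (172, 245), (173, 102), (174, 66), (175, 72), (176, 72)]
[0.54293342 0.06487041 0.03      ] [0.54430148 0.07371271 0.03      ] [0.54782465 0.09424585 0.1       ] [0.53469933 0.01022457 0.075     ] line->face 0.008949612189081404 face->bore 0.020836356735330637 knob->line 0.055274606167033724
ring [array([0.5736, 0.0902, 0.1   ]), array([0.5221, 0.0983, 0.1   ]), array([0.544 , 0.0697, 0.1   ]), array([0.5518, 0.1197, 0.1   ])]
0.014703037478069636 -0.0014403309833277565
0.0010469736221508405 0.014007580881793467
0.001003319815196911 -0.011519112208761504
tool shift cm [ 7.77 -0.07 15.52] yaw now -99.0 turn -0.0
```

```bash
python3 - <<'E'
from h import *
import pickle
c=pickle.load(open("w4.pkl","rb"))
f=lambda x,y:(190+x*267/800,100+y/3)
u=np.array([.156,.988]);B=np.array([.5478,.0945])
d=lambda a,b,z:np.linalg.norm(onz(c,f(*a),z)-onz(c,f(*b),z))
print("bar",d((361,190),(460,190),.03),"foot top",d((315,226),(503,226),.052),"foot base",d((325,210),(497,210),.01),c["e"])
for y,z in((226,.052),(219,.03),(210,.01),(210,.0)):print(y,z,(B-onz(c,f(410,y),z)[:2])@u)
g=cv2.cvtColor(c["im"],6);print(g[195:235:2,326].tolist()); 
for p in ((190,322),): pass
row=g[207,290:365];print(row.tolist());print(g[175:240,260:].shape,g[172:184,326].tolist(),g[165:182,300].tolist())
t=pickle.load(open("top0.pkl","rb"));
E
```

```text
bar 0.03811393508645019 foot top 0.06839545791342609 foot base 0.07063259359966993 [0.53706938 0.01623561 0.36426042]
226 0.052 0.022327620770193537
219 0.03 0.021083610623309792
210 0.01 0.02134560359818555
210 0.0 0.0197181681928288
[251, 254, 252, 247, 240, 251, 109, 71, 76, 83, 76, 70, 74, 71, 88, 218, 237, 237, 240, 255]
[180, 177, 178, 181, 180, 169, 162, 162, 153, 140, 252, 255, 253, 244, 218, 196, 196, 196, 168, 118, 67, 55, 60, 62, 86, 105, 85, 62, 60, 64, 64, 65, 77, 90, 99, 101, 109, 134, 118, 93, 81, 77, 71, 76, 82, 79, 82, 99, 101, 83, 76, 75, 68, 107, 160, 227, 241, 239, 239, 247, 253, 255, 255, 217, 137, 149, 149, 150, 153, 152, 157, 155, 157, 151, 125]
(65, 380) [244, 99, 67, 72, 76, 74, 74, 71, 70, 104, 170, 188] [194, 194, 198, 197, 169, 103, 67, 75, 69, 67, 105, 165, 183, 181, 176, 178, 175]
```

>>> step_arm(targets="2 0 1.5 0; 3 0 3 0; 2.5 0 3 0; 0.5 0 3.5 0; 0 0 3 0; 0 0 1.6 0; 0 0 0 0")

```text
time_s: 6.12
tcp_pos: [0.5312, 0.0098, 0.0412]
ee_rot: [[-0.16, -0.987, -0.012], [-0.987, 0.16, -0.003], [0.005, 0.011, -1.0]]
wrist_force: [-0.5, 0.1, 0.1]
gripper_width: 0.578
gripper_force: 0.0
```

>>> step_arm(targets="0 0 0 0; 0 0 0 0; 0 0 0 0; 0 0 0 0; 0 0 0 0; 0 0 0 0; -0.3 0 0 0; -0.3 0 0 0; -0.3 0 0 0; 0 0 0 0; 0 0 0 0", claw=0)

```text
time_s: 7.03
tcp_pos: [0.5366, 0.021, 0.0471]
ee_rot: [[-0.156, -0.988, -0.001], [-0.988, 0.156, -0.001], [0.001, 0.001, -1.0]]
wrist_force: [-3.2, -3.1, 6.4]
gripper_width: 0.174
gripper_force: 30.0
```

>>> step_arm(targets="0 0 0 0; 0 0 0 0; 0 0 0 0; 0 0 -2 0; 0 0 -3 0; -1 0 -3.5 0; -2 0 -3 0; -2.5 0 -3 0; -1.5 0 -1.5 0; 0 0 0 0; 0 0 0 0", claw=5)

```text
time_s: 7.95
tcp_pos: [0.5486, 0.0914, 0.207]
ee_rot: [[-0.155, -0.988, 0.002], [-0.988, 0.155, 0.001], [-0.002, -0.001, -1.0]]
wrist_force: [-0.0, -0.1, -1.1]
gripper_width: 0.573
gripper_force: 0.0
```

```bash
python3 - <<'E'
from h import *
import pickle
c=cap("wrist");pickle.dump(c,open("w5.pkl","wb"));s=sense();print(s["tcp_pos"],s["gripper_width"]*87,s["wrist_force"])
W=cv2.resize(c["im"][100:300,190:457],(800,600),interpolation=2)
cv2.imwrite("pics/w5.png",W)
g=cv2.cvtColor(c["im"],6);print([(i,int(g[i,320:334].mean())) for i in range(155,190)])
E
```

```text
[0.54771898 0.09045387 0.20569438] 49.87855220722625 [-0.12432515 -0.0395887  -0.94987679]
[(155, 254), (156, 254), (157, 254), (158, 254), (159, 254), (160, 254), (161, 254), (162, 254), (163, 254), (164, 254), (165, 254), (166, 254), (167, 254), (168, 254), (169, 255), (170, 254), (171, 162), (172, 56), (173, 71), (174, 74), (175, 72), (176, 73), (177, 73), (178, 73), (179, 72), (180, 68), (181, 134), (182, 180), (183, 210), (184, 252), (185, 255), (186, 253), (187, 240), (188, 215), (189, 205)]
```

View pics/w5.png

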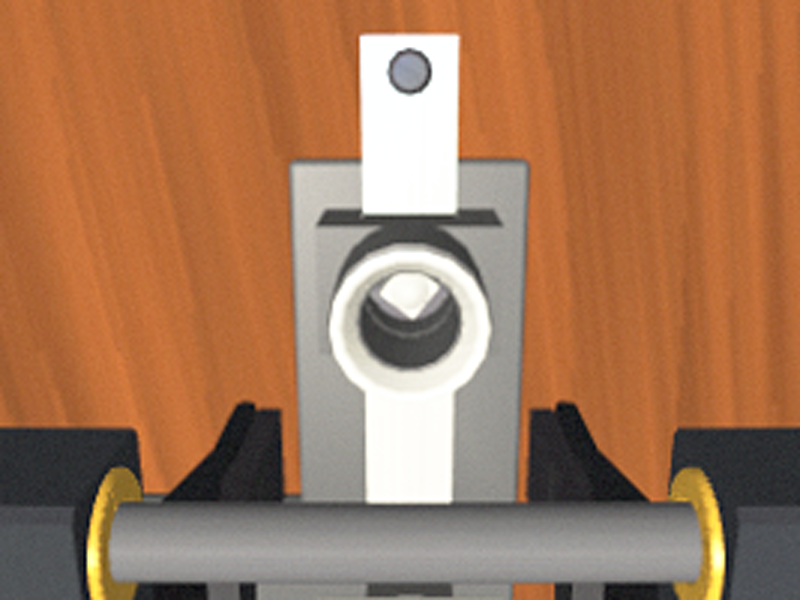

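The white bar now ends at row 171.2, and the line has merged with the dark of the face. I'll check the knob's travel and the predicted face row.

```bash
python3 - <<'E'
from h import *
import pickle
u=np.array([.156,.988]);P={}
for n in "45":
    c=pickle.load(open(f"w{n}.pkl","rb"));g=cv2.cvtColor(c["im"],6)
    # knob top: dark blob on white bar
    y0=108 if n=="4" else 116
    m=(g[y0-2:y0+20,313:341]<200).astype(np.uint8); k,_,st,ce=cv2.connectedComponentsWithStats(m); i=1+np.argmax(st[1:,4]); p=ce[i]+[313,y0-2]
    q=onz(c,p,.075); P[n]=q
    # foot-plate rear edge as fixed reference (z const)
    col=g[140:170,300].astype(int); col2=g[165:175,305].astype(int); print(n,p,st[i],q,"\n",g[145:160,295].tolist(),g[165:186,305].tolist())
    c4=pickle.load(open("w4.pkl","rb")); 
print((P["5"]-P["4"])[:2]@u)
a=pickle.load(open("w4.pkl","rb"));b=pickle.load(open("w5.pkl","rb"))
print("face proj",proj(b,onz(a,(326.8,172.5),.03)),"line proj if +8.95",proj(b,onz(a,(326.8,164.7),.03)+np.r_[u*.00895,0]))
E
```

```text
4 [326.40104167 114.1875    ] [  6   1  16  16 192] [0.53504416 0.00972395 0.075     ] 
 [124, 126, 124, 125, 125, 125, 127, 110, 107, 135, 185, 201, 203, 198, 199] [192, 192, 193, 195, 167, 104, 70, 72, 74, 66, 103, 161, 181, 177, 177, 176, 174, 176, 174, 174, 153]
5 [326.3480663  123.40331492] [  6   2  15  16 181] [0.5363096  0.01781843 0.075     ] 
 [121, 123, 128, 127, 125, 128, 126, 112, 106, 138, 184, 203, 200, 201, 199] [193, 196, 194, 197, 156, 84, 68, 73, 74, 65, 126, 172, 180, 178, 177, 181, 178, 177, 177, 177, 154]
0.008194751510467209
face proj [[326.76067101 172.160174  ]] line proj if +8.95 [[326.73737469 172.04108633]]
```

>>> step_arm(targets="2 0 1.5 0; 2.5 0 3 0; 2 0 3 0; 0.5 0 3.5 0; 0 0 3 0; 0 0 2 0; 0 0 0 0; 0 0 0 0")

```text
time_s: 8.67
tcp_pos: [0.5358, 0.0199, 0.0448]
ee_rot: [[-0.158, -0.987, -0.005], [-0.988, 0.158, -0.002], [0.003, 0.004, -1.0]]
wrist_force: [0.7, -0.2, 0.7]
gripper_width: 0.574
gripper_force: 0.0
```

>>> step_arm(targets="0 0 0 0; 0 0 0 0; 0 0 0 0; 0 0 0 0; 0 0 0 0; 0 0 0 0; -0.07 0 0 0; -0.07 0 0 0; 0 0 0 0; 0 0 0 0; 0 0 0 0", claw=0)

```text
time_s: 9.58
tcp_pos: [0.5368, 0.0218, 0.0469]
ee_rot: [[-0.157, -0.988, -0.002], [-0.988, 0.157, -0.001], [0.001, 0.002, -1.0]]
wrist_force: [-3.3, -3.3, 6.4]
gripper_width: 0.171
gripper_force: 30.0
```

>>> step_arm(targets="0 0 0 0; 0 0 0 0; 0 0 0 0; 0 0 -2 0; 0 0 -3 0; -1 0 -3.5 0; -2 0 -3 0; -2 0 -3 0; -2 0 -1.5 0; 0 0 0 0; 0 0 0 0", claw=5)

```text
time_s: 10.5
tcp_pos: [0.5489, 0.0928, 0.207]
ee_rot: [[-0.155, -0.988, 0.002], [-0.988, 0.155, 0.001], [-0.002, -0.001, -1.0]]
wrist_force: [-0.6, -0.4, 0.0]
gripper_width: 0.574
gripper_force: 0.0
```

```bash
python3 - <<'E'
from h import *
import pickle
c=cap("wrist");pickle.dump(c,open("w6.pkl","wb"))
u=np.array([.156,.988]);P={}
for n in "456":
    c=pickle.load(open(f"w{n}.pkl","rb"));g=cv2.cvtColor(c["im"],6)
    m=(g[106:140,313:341]<200).astype(np.uint8); k,_,st,ce=cv2.connectedComponentsWithStats(m); i=1+np.argmax(st[1:,4]); p=ce[i]+[313,106]
    q=onz(c,p,.075); P[n]=q; print(n,p,st[i],q,c["e"],g[168:186,320:334].mean(1).astype(int).tolist(),g[165:186,305].tolist())
print((P["6"]-P["5"])[:2]@u)
a=pickle.load(open("w4.pkl","rb"))
print("face proj",proj(c,onz(a,(326.8,172.5),.03)))
go([.5345-.0706*0-.005,-.371,.2])
s=sense();print(s["tcp_pos"],s["joints"])
E
```

```text
4 [326.40104167 114.1875    ] [  6   1  16  16 192] [0.53504416 0.00972395 0.075     ] [0.53706938 0.01623561 0.36426042] [254, 254, 254, 255, 245, 102, 66, 72, 72, 72, 73, 72, 69, 96, 161, 185, 236, 254] [192, 192, 193, 195, 167, 104, 70, 72, 74, 66, 103, 161, 181, 177, 177, 176, 174, 176, 174, 174, 153]
5 [326.3480663  123.40331492] [  6  10  15  16 181] [0.5363096  0.01781843 0.075     ] [0.53697596 0.01583192 0.36881065] [254, 255, 254, 162, 56, 71, 74, 72, 73, 73, 73, 72, 68, 134, 180, 210, 252, 255] [193, 196, 194, 197, 156, 84, 68, 73, 74, 65, 126, 172, 180, 178, 177, 181, 178, 177, 177, 177, 154]
6 [326.34972678 122.31147541] [  6   9  15  16 183] [0.53642117 0.01819661 0.075     ] [0.53724277 0.01723415 0.36879236] [255, 255, 193, 57, 71, 74, 73, 73, 73, 72, 70, 95, 161, 187, 239, 254, 254, 250] [194, 198, 196, 144, 73, 69, 75, 68, 77, 145, 181, 180, 181, 178, 179, 178, 177, 176, 171, 149, 128]
0.0003910499516289335
face proj [[326.79893144 170.96273046]]
tool shift cm [46.   -5.41  0.56] yaw now -98.99 turn None
[0.54794988 0.09183429 0.20566596] [ 2.62044516e+01  1.60908396e+01 -1.08521654e+01 -4.91719936e-02
 -6.31200809e+01 -3.51738500e+01]
```

Line is about 0.3 mm from the face, which is good. Next I go over the key's cross-handle.

>>> step_arm(targets="2.5 -0.4 0 0; 4 -0.6 0 0; 4 -0.6 0 0; 4 -0.6 0 0; 4 -0.6 0 0; 4 -0.6 0 0; 4 -0.6 0 0; 4 -0.6 0 0; 4 -0.6 0 0; 4 -0.6 0 0; 3 -0.5 0 0; 1.7 -0.3 0 0")

```text
time_s: 11.55
tcp_pos: [0.5437, -0.3492, 0.2037]
ee_rot: [[-0.161, -0.987, -0.004], [-0.987, 0.161, 0.001], [-0.001, 0.004, -1.0]]
wrist_force: [0.0, 0.1, 0.8]
gripper_width: 0.576
gripper_force: 0.0
```

>>> step_arm(targets="0 0 0 6.4; 0 0 0 6.4; 0 0 0 0; 0 0 0 0; 0 0 0 0")

```text
time_s: 11.97
tcp_pos: [0.5453, -0.3453, 0.2055]
ee_rot: [[-0.37, -0.929, -0.002], [-0.929, 0.37, 0.001], [-0.0, 0.002, -1.0]]
wrist_force: [-0.2, 1.2, -0.4]
gripper_width: 0.572
gripper_force: 0.0
```

```bash
python3 - <<'E'
from h import *
import pickle
c=cap("wrist");pickle.dump(c,open("w7.pkl","wb"));s=sense();print(s["tcp_pos"],s["joints"],s["wrist_force"])
W=cv2.resize(c["im"][:300,120:520],(800,600),interpolation=2)
cv2.imwrite("pics/w7.png",W)
E
```

```text
[ 0.54560964 -0.34524641  0.2058579 ] [-1.79985005e+01  2.47239740e+01  2.22950094e+00 -7.57029132e-03
 -6.75764359e+01 -3.70776905e+00] [ 0.25215986  0.57377036 -0.3425666 ]
```

View pics/w7.png

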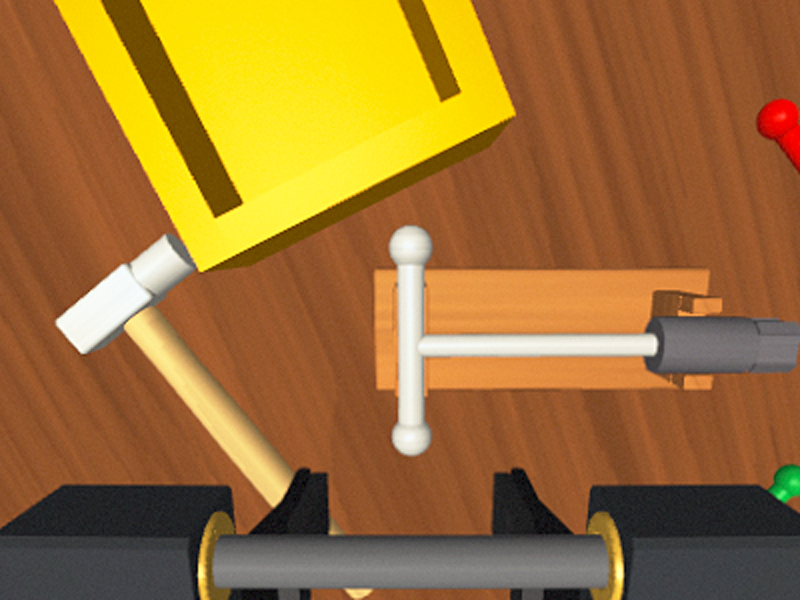

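The cross-handle runs from the ball at crop (411,245) to the ball at (411,437), with the shank at y=345. Its upright is only slightly wider than the bar. I'll grip at (411,391), between shank and near ball, with the fingertips just above the upright.

```bash
python3 - <<'E'
from h import *
import pickle
c=pickle.load(open("w7.pkl","rb"))
f=lambda x,y:(120+x/2,y/2)
Q={n:onz(c,f(*p),.065) for n,p in dict(b1=(411,246),b2=(411.5,437),c=(411,345),g=(411,391),tubeend=(655,345)).items()}
for n in Q:print(n,Q[n].round(4))
print(np.linalg.norm(Q["b1"]-Q["b2"]), np.linalg.norm(Q["c"]-Q["tubeend"]),np.linalg.norm(Q["c"]-Q["g"]),np.degrees(np.arctan2(*(Q["b2"]-Q["b1"])[1::-1])))
g=Q["g"];go([g[0],g[1],.060],-111.8)
E
```

```text
b1 [ 0.5173 -0.415   0.065 ]
b2 [ 0.5545 -0.3206  0.065 ]
c [ 0.5359 -0.3682  0.065 ]
g [ 0.5451 -0.345   0.065 ]
tubeend [ 0.4155 -0.3206  0.065 ]
0.10137759083702233 0.12947034180697062 0.024946341782862043 68.53027303903966
tool shift cm [-0.    0.04 14.59] yaw now -111.71 turn 0.09
```

>>> step_arm(targets="0 0 2 0; 0 0 3 0; 0 0 3 0; 0 0 2.5 0; 0 0 2 0; 0 0 1.3 0; 0 0 0.8 0; 0 0 0 0; 0 0 0 0")

```text
time_s: 12.77
tcp_pos: [0.5464, -0.3454, 0.0608]
ee_rot: [[-0.371, -0.929, 0.0], [-0.929, 0.371, -0.0], [0.0, -0.0, -1.0]]
wrist_force: [-0.9, 0.2, 0.7]
gripper_width: 0.573
gripper_force: 0.0
```

>>> step_arm(targets="0 0 0 0; 0 0 0 0; 0 0 0 0; 0 0 0 0; 0 0 0 0; 0 0 0 0; 0 0 0 0", claw=0)

```text
time_s: 13.35
tcp_pos: [0.5456, -0.3453, 0.0607]
ee_rot: [[-0.372, -0.928, -0.001], [-0.928, 0.372, 0.0], [0.0, 0.001, -1.0]]
wrist_force: [-0.9, 0.5, 1.9]
gripper_width: 0.146
gripper_force: 30.0
```

>>> step_arm(targets="0 0 -0.5 0; 0 0 -1 0; 0 0 -1.5 0; 0 0 -2 0; 0 0 -2.5 0; 0 0 -2.5 0; 0 0 -3 0; 0 0 -3 0; 0 0 -3 0; 0 0 -3 0; 0 0 -2.5 0; 0 0 -2 0")

```text
time_s: 14.35
tcp_pos: [0.5461, -0.3453, 0.3286]
ee_rot: [[-0.372, -0.928, 0.003], [-0.928, 0.372, -0.001], [-0.0, -0.003, -1.0]]
wrist_force: [0.2, -1.3, -3.0]
gripper_width: 0.144
gripper_force: 30.0
```

```bash
python3 - <<'E'
from h import *
import pickle
c=cap("wrist");pickle.dump(c,open("w8.pkl","wb"));s=sense();print(s["tcp_pos"],s["wrist_force"],s["moment"],s["gripper_width"]*87,s["gripper_force"])
W=np.zeros((400,800,3),np.uint8);W[:,:400]=c["im"][:,120:520]
sc=cap("scene");W[:,400:]=sc["im"][:,80:480]
cv2.imwrite("pics/w8.png",W)
E
```

```text
[ 0.54729503 -0.34644596  0.33300688] [ 0.31390176 -1.81843161  2.02072113] [-0.12849303 -0.32880655 -0.00898212] 12.90997097122452 29.997513592243195
```

View pics/w8.png

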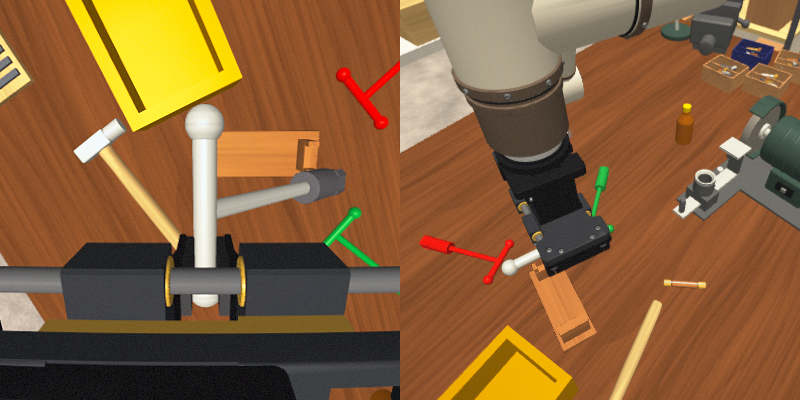

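The key has swung only part way; its socket is at wrist px (463,178). I'll try easing the grip slightly.

```bash
cat >> h.py <<'E'
def tilt(c,p):
    s=sense();R=np.array(s["ee_rot"]);G=np.array(s["tcp_pos"])-R[:,2]*.006
    C=G+R[:,0]*.025
    v=ray(c,p);best=min((np.linalg.norm(np.cross(C+.2*(np.cos(a)*-sg*R[:,1]+np.sin(a)*R[:,2])-c["e"],v)),np.degrees(a),sg) for a in np.radians(np.arange(-30,120,.5)) for sg in(1,-1))
    print("miss m, angle below level, side",best)
E
python3 - <<'E'
from h import *
import pickle
c=pickle.load(open("w8.pkl","rb"));tilt(c,(463,178))
E
```

```text
miss m, angle below level, side (np.float64(0.004438249235039445), np.float64(43.5), -1)
```

>>> step_arm(targets="0 0 0 0; 0 0 0 0", claw=1.25)

```text
time_s: 14.62
tcp_pos: [0.5453, -0.3446, 0.3231]
ee_rot: [[-0.372, -0.928, -0.003], [-0.928, 0.372, 0.003], [-0.001, 0.004, -1.0]]
wrist_force: [0.4, 0.4, -4.6]
gripper_width: 0.15
gripper_force: 27.5
```

```bash
python3 - <<'E'
from h import *
s=sense();print(s["tcp_pos"],s["wrist_force"],s["moment"],s["gripper_width"]*87,s["gripper_force"])
E
```

```text
[ 0.54529872 -0.34456969  0.32306188] [ 0.44477667  0.36018416 -4.61109889] [ 0.10626111 -0.22697998 -0.0158332 ] 13.024231292425295 27.500021159648895
```

>>> step_arm(targets="0 0 0 0; 0 0 0 0; 0 0 0 0", claw=1.33)

```text
time_s: 14.87
tcp_pos: [0.5457, -0.3455, 0.3247]
ee_rot: [[-0.372, -0.928, -0.002], [-0.928, 0.372, 0.0], [0.001, 0.002, -1.0]]
wrist_force: [0.2, -0.4, -0.2]
gripper_width: 0.15
gripper_force: 0.0
```

```bash
cat >> h.py <<'E'
def white(c):
    hsv=cv2.cvtColor(c["im"],cv2.COLOR_BGR2HSV);m=((hsv[...,1]<40)&(hsv[...,2]>140)).astype(np.uint8);m[:,:250]=0;m[:,480:]=0;m[300:]=0
    for x in (337,345,355,365,380,400,420,435):
        r=np.where(m[90:240,x])[0]+90; print(x,(r.min(),r.max()) if len(r) else None,end="; ")
    g=((hsv[...,1]<70)&(hsv[...,2]>60)&(hsv[...,2]<140)).astype(np.uint8);g[230:]=0
    k,_,st,ce=cv2.connectedComponentsWithStats(g);i=np.argsort(-st[1:,4])[:2]+1;print("\ngrey",st[i].tolist(),ce[i].round().tolist())
E
python3 - <<'E'
from h import *
import pickle
white(pickle.load(open("w8.pkl","rb")))
c=cap("wrist");pickle.dump(c,open("w9.pkl","wb"));white(c);cv2.imwrite("pics/w9.png",c["im"])
s=sense();print(s["tcp_pos"],s["wrist_force"],s["moment"],s["gripper_width"]*87,s["gripper_force"])
E
```

```text
337 (np.int64(110), np.int64(217)); 345 (np.int64(199), np.int64(215)); 355 (np.int64(197), np.int64(212)); 365 (np.int64(195), np.int64(209)); 380 (np.int64(192), np.int64(205)); 400 (np.int64(188), np.int64(200)); 420 (np.int64(183), np.int64(194)); 435 None; 
grey [[336, 148, 130, 61, 1422], [56, 8, 44, 39, 371]] [[430.0, 184.0], [77.0, 27.0]]
337 None; 345 None; 355 None; 365 (np.int64(183), np.int64(196)); 380 None; 400 None; 420 None; 435 None; 
grey [[333, 177, 42, 28, 756], [68, 32, 45, 38, 373]] [[355.0, 190.0], [90.0, 50.0]]
[ 0.54604495 -0.34565778  0.32550508] [ 0.38746102 -0.05076563 -0.71300184] [-0.00907105 -0.10357772  0.00396023] 13.327461370600444 0.0
```

View pics/w9.png

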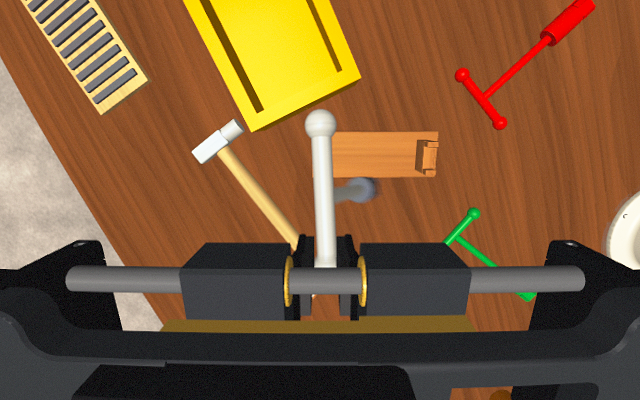

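The key is still between the pads and almost upright (tube at (362,188)), but it is slipping. I'm gripping fully now.

>>> step_arm(targets="0 0 0 0; 0 0 0 0; 0 0 0 0; 0 0 0 0", claw=0)

```text
time_s: 15.25
tcp_pos: [0.5461, -0.3454, 0.3259]
ee_rot: [[-0.372, -0.928, 0.001], [-0.928, 0.372, -0.0], [0.0, -0.001, -1.0]]
wrist_force: [0.0, 0.3, -0.4]
gripper_width: 0.016
gripper_force: 0.0
```

```bash
python3 - <<'E'
from h import *
import pickle
c=cap("wrist");pickle.dump(c,open("w10.pkl","wb"));white(c);cv2.imwrite("pics/w10.png",c["im"])
sc=cap("scene");cv2.imwrite("pics/s10.png",sc["im"]);pickle.dump(sc,open("s10.pkl","wb"))
s=sense();print(s["tcp_pos"],s["wrist_force"],s["moment"],s["gripper_width"]*87,s["gripper_force"])
d=cv2.absdiff(c["im"],pickle.load(open("w9.pkl","rb"))["im"]).sum(2)>60
ys,xs=np.where(d[:300]);print(len(xs),xs.min() if len(xs) else 0,xs.max() if len(xs) else 0,ys.min() if len(xs) else 0,ys.max() if len(xs) else 0)
E
```

```text
337 None; 345 None; 355 None; 365 None; 380 None; 400 None; 420 None; 435 None; 
grey [[321, 179, 31, 44, 699], [54, 8, 43, 39, 372]] [[337.0, 201.0], [75.0, 27.0]]
[ 0.54606617 -0.34537825  0.32577126] [-0.04112303 -1.01021105 -0.26102703] [ 0.11248424 -0.07725013  0.0150331 ] 0.04298632281702616 0.0
17425 0 639 0 299
```

The key slipped out. I've used all my picture views, so I'll let it settle and find it by masks.

>>> step_arm(targets="0 0 0 0; 0 0 0 0; 0 0 0 0; 0 0 0 0; 0 0 0 0; 0 0 0 0; 0 0 0 0; 0 0 0 0; 0 0 0 0", claw=5)

```text
time_s: 16.1
tcp_pos: [0.546, -0.3454, 0.3255]
ee_rot: [[-0.372, -0.928, -0.0], [-0.928, 0.372, -0.0], [0.0, 0.0, -1.0]]
wrist_force: [-0.3, -0.7, -0.9]
gripper_width: 0.549
gripper_force: 0.0
```

```bash
python3 - <<'E'
from h import *
import pickle
s=sense();print(s["time_s"],s["tcp_pos"])
D={n:cap(n) for n in("wrist","scene","top")};pickle.dump(D,open("d11.pkl","wb"))
d2={n:cap(n) for n in("scene",)}
print("still moving px",(cv2.absdiff(d2["scene"]["im"],D["scene"]["im"]).sum(2)>90).sum())
for n in D:
    hsv=cv2.cvtColor(D[n]["im"],cv2.COLOR_BGR2HSV)
    for nm,m in (("white",(hsv[...,1]<45)&(hsv[...,2]>150)),("grey",(hsv[...,1]<60)&(hsv[...,2]>50)&(hsv[...,2]<=150))):
        m=m.astype(np.uint8); k,l,st,ce=cv2.connectedComponentsWithStats(m)
        for i in range(1,k):
            if st[i,4]>(60 if n!="top" else 30): 
                x,y,w,h,a=st[i]
                if n=="top" and not(300<x<470 and 120<y<260):continue
                if n=="scene" and not(150<x<340 and y>150):continue
                if n=="wrist" and y>235:continue
                r=cv2.minAreaRect(np.argwhere(l==i)[:,::-1].astype(np.float32));print(n,nm,st[i].tolist(),ce[i].round(1),[np.round(v,1).tolist() for v in r])
E
```

```text
16.1 [ 0.54601122 -0.34538281  0.32554805]
still moving px 2
wrist white [0, 55, 124, 214, 11267] [ 36.6 189.3] [[61.5, 161.5], [213.0, 123.0], 90.0]
wrist white [273, 99, 59, 94, 898] [308.6 136.7] [[320.9, 142.8], [81.0, 62.0], 56.9]
wrist white [193, 118, 50, 45, 855] [217.  140.9] [[217.5, 140.3], [16.7, 53.7], 51.3]
wrist white [611, 193, 29, 76, 1369] [626.2 234.7] [[625.0, 230.5], [75.0, 28.0], 90.0]
wrist grey [29, 0, 16, 12, 95] [35.6  4.1] [[36.3, 3.2], [7.8, 15.6], 45.0]
wrist grey [37, 0, 30, 23, 233] [50.2  9.8] [[51.0, 9.0], [8.5, 33.9], 45.0]
wrist grey [45, 0, 44, 34, 373] [65.4 15.6] [[66.8, 15.1], [9.1, 51.8], 49.1]
wrist grey [53, 7, 45, 39, 403] [74.6 26.5] [[75.1, 26.8], [8.9, 52.6], 49.8]
wrist grey [61, 20, 44, 38, 388] [82.8 38.4] [[83.0, 39.1], [8.9, 52.1], 50.0]
wrist grey [69, 32, 44, 38, 392] [90.7 50.5] [[91.2, 50.6], [8.7, 51.9], 51.1]
wrist grey [78, 44, 43, 37, 382] [99.2 62. ] [[99.3, 62.5], [8.5, 51.1], 50.7]
wrist grey [86, 56, 43, 36, 370] [107.6  73.5] [[107.4, 74.3], [8.4, 51.2], 51.3]
wrist grey [94, 68, 43, 36, 370] [115.5  85.2] [[115.4, 85.6], [8.0, 50.8], 52.4]
wrist grey [226, 119, 19, 27, 79] [236.7 132.1] [[236.4, 133.9], [12.4, 27.8], 19.1]
wrist grey [312, 189, 27, 46, 720] [325.7 211.7] [[325.7, 211.4], [44.9, 17.0], 72.5]
scene white [237, 319, 48, 49, 345] [260.5 343.8] [[261.5, 343.0], [4.9, 64.3], 45.0]
scene grey [200, 204, 90, 62, 2613] [245.9 235.3] [[243.5, 221.7], [66.6, 73.3], 65.4]
scene grey [280, 292, 32, 34, 465] [295.6 308.3] [[295.8, 308.2], [12.7, 36.1], 45.0]
top white [332, 193, 83, 86, 4946] [374.1 233. ] [[374.0, 232.2], [71.1, 75.0], 17.3]
top grey [329, 191, 68, 91, 373] [348.1 237.4] [[372.2, 233.5], [72.6, 77.6], 16.9]
```

```bash
python3 - <<'E'
from h import *
import pickle
D=pickle.load(open("d11.pkl","rb"))
for n,(x0,y0,x1,y1) in dict(wrist=(262,90,350,238),scene=(228,284,322,372)).items():
    hsv=cv2.cvtColor(D[n]["im"],cv2.COLOR_BGR2HSV)[y0:y1,x0:x1]
    w=(hsv[...,1]<60)&(hsv[...,2]>120); g=(hsv[...,1]<75)&(hsv[...,2]<=120)&(hsv[...,2]>25)
    print(n)
    for i in range(0,y1-y0,5):
        f=lambda m:[(int(a[0])+x0,int(a[-1])+x0) for a in np.split(np.where(m[i])[0],np.where(np.diff(np.where(m[i])[0])>1)[0]+1) if len(a)>2]
        print(y0+i,"W",f(w),"G",f(g))
E
```

```text
wrist
90 W [] G []
95 W [] G []
100 W [(323, 330)] G []
105 W [(314, 331)] G []
110 W [(303, 329)] G []
115 W [(292, 307)] G []
120 W [(284, 300)] G []
125 W [(274, 278), (295, 301)] G []
130 W [(264, 269), (296, 303)] G []
135 W [(298, 305)] G []
140 W [(299, 306)] G []
145 W [(301, 308)] G []
150 W [(303, 309)] G []
155 W [(304, 311)] G []
160 W [(306, 312)] G []
165 W [(308, 314)] G []
170 W [(309, 315)] G []
175 W [(311, 317)] G []
180 W [(312, 319)] G []
185 W [(314, 320)] G []
190 W [(316, 322)] G [(323, 327)]
195 W [(317, 321)] G [(312, 316), (324, 329)]
200 W [(317, 322)] G [(313, 316), (323, 331)]
205 W [(319, 323)] G [(315, 318), (324, 332)]
210 W [(321, 326)] G [(317, 320), (327, 334)]
215 W [(323, 326)] G [(318, 322), (327, 335)]
220 W [] G [(320, 326), (328, 336)]
225 W [(326, 333)] G [(322, 325), (334, 338)]
230 W [(327, 334)] G [(323, 326), (335, 338)]
235 W [] G []
scene
284 W [] G []
289 W [] G []
294 W [(304, 306)] G [(301, 303)]
299 W [(299, 306)] G [(296, 298), (307, 311)]
304 W [] G [(291, 297), (303, 309)]
309 W [(292, 295)] G [(286, 291), (296, 304)]
314 W [(287, 290)] G [(281, 286), (291, 299)]
319 W [(281, 283)] G [(284, 294)]
324 W [(277, 283)] G [(286, 289)]
329 W [(272, 278)] G []
334 W [(267, 273)] G []
339 W [(262, 268)] G []
344 W [(257, 264)] G []
349 W [(252, 259)] G []
354 W [(247, 254)] G []
359 W [(242, 249)] G []
364 W [(237, 244)] G []
369 W [] G []
```

```bash
python3 - <<'E'
from h import *
import pickle
D=pickle.load(open("d11.pkl","rb"));w,s=D["wrist"],D["scene"]
J=tri(w,(319,190),s,(283.5,321.5));print("junction",J)
for n,p in dict(ball1=(325,104),cc=(297,117),j=(319,190),te=(331,234)).items():
    print(n,[onz(w,p,z).round(4).tolist() for z in(.012,.065)])
for n,p in dict(low=(240.5,364),j=(283.5,321.5),te=(304,293)).items():
    print("s",n,onz(s,p,.013).round(4),onz(s,p,.065).round(4))
for n,(x0,y0,x1,y1) in dict(wrist=(225,95,300,170),scene=(180,330,300,400)).items():
    hsv=cv2.cvtColor(D[n]["im"],cv2.COLOR_BGR2HSV)[y0:y1,x0:x1]
    wm=(hsv[...,1]<70)&(hsv[...,2]>110)
    for i in range(0,y1-y0,5):
        q=np.where(wm[i])[0]; print(n,y0+i,[(int(a[0])+x0,int(a[-1])+x0) for a in np.split(q,np.where(np.diff(q)>1)[0]+1) if len(a)>2])
for nm,lo,hi in(("yellow",(22,120,120),(33,255,255)),):
    pass
E
```

```text
junction [ 0.56795396 -0.31825453  0.01705046]
ball1 [[0.5081, -0.4414, 0.012], [0.5092, -0.4386, 0.065]]
cc [[0.5563, -0.4396, 0.012], [0.5521, -0.437, 0.065]]
j [[0.5685, -0.3174, 0.012], [0.5629, -0.3284, 0.065]]
te [[0.5787, -0.2361, 0.012], [0.572, -0.2562, 0.065]]
s low [ 0.5566 -0.4313  0.013 ] [ 0.574  -0.4362  0.065 ]
s j [ 0.5667 -0.3171  0.013 ] [ 0.5833 -0.3299  0.065 ]
s te [ 0.5598 -0.2413  0.013 ] [ 0.5769 -0.2595  0.065 ]
wrist 95 []
wrist 100 []
wrist 105 []
wrist 110 []
wrist 115 [(292, 299)]
wrist 120 [(232, 236), (284, 299)]
wrist 125 [(225, 238), (274, 278), (294, 299)]
wrist 130 [(225, 243), (264, 269), (296, 299)]
wrist 135 [(225, 239)]
wrist 140 [(225, 232)]
wrist 145 []
wrist 150 []
wrist 155 []
wrist 160 []
wrist 165 []
scene 330 [(271, 277)]
scene 335 [(266, 273)]
scene 340 [(261, 268)]
scene 345 [(218, 221), (256, 263)]
scene 350 [(219, 224), (251, 258)]
scene 355 [(246, 253)]
scene 360 [(241, 248)]
scene 365 [(238, 243)]
scene 370 []
scene 375 []
scene 380 []
scene 385 []
scene 390 [(256, 258)]
scene 395 []
```

```bash
python3 - <<'E'
from h import *
import pickle
a=pickle.load(open("w10.pkl","rb"))["im"].astype(int);b=pickle.load(open("d11.pkl","rb"))["wrist"]["im"].astype(int)
for y in range(95,146,4):
    print(y,"".join(("." if abs(a[y,x]-b[y,x]).sum()<70 else "#") for x in range(240,345)), b[y,268:284:8].tolist())
sc0=pickle.load(open("scene0.pkl","rb"))["im"].astype(int);sc=pickle.load(open("d11.pkl","rb"))["scene"]["im"].astype(int)
d=(abs(sc0-sc).sum(2)>70).astype(np.uint8)
for y in range(320,400,5): print(y,"".join(".#"[v] for v in d[y,180:320:2]))
E
```

```text
95 ..................#............................................########################.................. [[45, 238, 255], [53, 239, 255]]
99 ..........#.........#......................................####################.....#######.............. [[55, 238, 255], [47, 239, 255]]
103 ............#.........................................###################...#################............ [[51, 237, 255], [52, 240, 255]]
107 ..............#..................................##################.########################............. [[50, 239, 255], [66, 243, 255]]
111 ................#...........................################.####################.#######................ [[63, 244, 255], [59, 242, 255]]
115 ...#....................................#############.###############.................................... [[63, 242, 255], [63, 242, 255]]
119 .....#.............................###########.###########..###.......................................... [[58, 242, 255], [49, 229, 255]]
123 .#.....#.....................##########...#########...#####..####................................
[... 1247 characters left out ...]
.........................
355 .......................#.........####.................................
360 ..........................#....####...................................
365 .............................####.....................................
370 ......................................................................
375 ......................................................................
380 ......................................................................
385 ......................................#...............................
390 ......................................##..............................
395 ....................................##................................
```

```bash
python3 - <<'E'
from h import *
import pickle
D=pickle.load(open("d11.pkl","rb"));w,s=D["wrist"],D["scene"]
s0=pickle.load(open("scene0.pkl","rb"))
print("tray corner",tri(w,(251,131),s,(254,379)),onz(w,(251,131),.045),onz(w,(251,131),.0))
for nm,c in(("s0",s0),("s11",s)):
    hsv=cv2.cvtColor(c["im"],cv2.COLOR_BGR2HSV)
    m=cv2.inRange(hsv,(17,60,170),(26,170,255));m[:290]=0;m[:,:285]=0;m[:,350:]=0
    k,l,st,ce=cv2.connectedComponentsWithStats(m);i=1+np.argmax(st[1:,4]);pts=np.argwhere(l==i)[:,::-1]
    print(nm,st[i].tolist(),[onz(c,p,.015).round(4).tolist() for p in (pts[pts[:,1].argmin()],pts[pts[:,1]==330].min(0),pts[pts[:,1]==330].max(0),pts[pts[:,1]==370].min(0))])
    y=cv2.inRange(hsv,(22,180,150),(32,255,255));y[:310]=0;yy,xx=np.where(y>0);print("tray",xx.max(),yy[xx.argmax()],yy.min(),xx[yy.argmin()])
print(onz(s,(296,299),.015),onz(s,(311,299),.015))
go([.5588,-.4147,.004],-95.7)
print(w["e"])
E
```

```text
tray corner [ 0.61595586 -0.44177146  0.08398242] [ 0.6250829  -0.44526565  0.045     ] [ 0.63594081 -0.44821829  0.        ]
s0 [290, 300, 52, 100, 1202] [[0.6223, -0.2146, 0.015], [0.6384, -0.2848, 0.015], [0.6562, -0.2709, 0.015], [0.6584, -0.3668, 0.015]]
tray 250 377 328 189
s11 [289, 300, 53, 100, 1253] [[0.6223, -0.2146, 0.015], [0.6368, -0.2861, 0.015], [0.6562, -0.2709, 0.015], [0.6584, -0.3668, 0.015]]
tray 251 377 326 187
[ 0.55560718 -0.26354546  0.015     ] [ 0.58137196 -0.24348938  0.015     ]
tool shift cm [ 5.96 -3.76 32.15] yaw now -111.82 turn -16.12
[ 0.51832029 -0.41623319  0.48747138]
```

>>> step_arm(targets="0 0 1 -5.4; 0 0 2 -5.4; 0 0 3 -5.3; 1.15 -0.45 3 0; 1.15 -0.45 3 0; 1.15 -0.45 3 0; 1.15 -0.45 3 0; 1.16 -0.48 3 0; 0 0 3 0; 0 0 2.5 0; 0 0 1.5 0; 0 0 0 0", claw=2.5)

```text
time_s: 17.3
tcp_pos: [0.5603, -0.4037, 0.0406]
ee_rot: [[-0.101, -0.995, -0.008], [-0.995, 0.101, 0.004], [-0.003, 0.008, -1.0]]
wrist_force: [-0.8, -0.4, -0.7]
gripper_width: 0.287
gripper_force: 0.0
```

```bash
python3 - <<'E'
from h import *
go([.563,-.405,.005],-95.7);s=sense();print(s["tcp_pos"],s["joints"],s["gripper_width"]*87)
E
```

```text
tool shift cm [ 0.12 -0.31  3.56] yaw now -95.77 turn -0.07
[ 0.56029261 -0.40367974  0.0405931 ] [-22.4178549   37.49703867  -0.83107406  -0.07091824 -52.18370222
  16.68945259] 24.973752411294207
```

>>> step_arm(targets="0 -0.2 0.8 0; 0 0 0.9 0; 0 0 0.9 0; 0 0 0.8 0; 0 0 0 0; 0 0 0 0")

```text
time_s: 17.8
tcp_pos: [0.5655, -0.4053, 0.0123]
ee_rot: [[-0.099, -0.995, 0.001], [-0.995, 0.099, -0.001], [0.001, -0.001, -1.0]]
wrist_force: [0.3, 0.4, 2.8]
gripper_width: 0.287
gripper_force: 1.3
```

>>> step_arm(targets="0 0 0 0; 0 0 0 0; 0 0 0 0; 0 0 0 0", claw=0)

```text
time_s: 18.13
tcp_pos: [0.5648, -0.4051, 0.0112]
ee_rot: [[-0.1, -0.995, 0.0], [-0.995, 0.1, 0.0], [-0.0, -0.0, -1.0]]
wrist_force: [0.5, 0.3, 0.7]
gripper_width: 0.13
gripper_force: 29.6
```

>>> step_arm(targets="-0.4 0 0 0; -0.6 0 0 0; -0.7 0 0 0; -0.7 0 0 0; -0.6 0 0 0; -0.3 0 0 0; 0 0 0 0; 0 0 0 0")

```text
time_s: 18.8
tcp_pos: [0.5692, -0.3715, 0.0123]
ee_rot: [[-0.099, -0.995, 0.002], [-0.995, 0.099, 0.0], [-0.0, -0.002, -1.0]]
wrist_force: [1.8, 1.9, 5.2]
gripper_width: 0.127
gripper_force: 33.4
```

>>> step_arm(targets="0 0 0 0; 0 0 0 0; 0 0 -2 0; 0 0 -3 0; 0 0 -4 0; 0 0 -4 0; 0 0 -3 0; 0 0 -2 0; -1.5 0 0 0; -1.5 0 0 0; 0 0 0 0; 0 0 0 0", claw=2.5)

```text
time_s: 19.8
tcp_pos: [0.5699, -0.3406, 0.1891]
ee_rot: [[-0.098, -0.995, -0.005], [-0.995, 0.098, 0.002], [-0.002, 0.005, -1.0]]
wrist_force: [0.3, -1.0, 0.3]
gripper_width: 0.283
gripper_force: 0.0
```

```bash
python3 - <<'E'
from h import *
import pickle
s=sense();print(s["tcp_pos"],s["wrist_force"])
c=cap("wrist");pickle.dump(c,open("w12.pkl","wb"));print(c["e"])
hsv=cv2.cvtColor(c["im"],cv2.COLOR_BGR2HSV)
w=(hsv[...,1]<60)&(hsv[...,2]>120)
for y in range(30,250,8):
    q=np.where(w[y,200:450])[0]; print(y,[(int(a[0])+200,int(a[-1])+200) for a in np.split(q,np.where(np.diff(q)>1)[0]+1) if len(a)>2])
E
```

```text
[ 0.56994923 -0.34061812  0.1891135 ] [ 0.2903404  -1.01170018  0.28037968]
[ 0.56368873 -0.41691085  0.35088328]
30 []
38 []
46 []
54 []
62 []
70 []
78 [(229, 241)]
86 [(203, 244)]
94 [(200, 248)]
102 [(200, 233)]
110 [(200, 212)]
118 [(361, 371)]
126 [(268, 375)]
134 [(270, 306), (308, 313), (315, 325), (360, 371)]
142 [(316, 325)]
150 [(316, 325)]
158 [(316, 326)]
166 [(317, 326)]
174 [(317, 326)]
182 [(317, 326)]
190 [(317, 326)]
198 [(318, 327)]
206 [(318, 327)]
214 [(318, 327)]
222 [(319, 327)]
230 [(319, 328)]
238 []
246 [(317, 327)]
```

```bash
python3 - <<'E'
from h import *
import pickle
c=pickle.load(open("w12.pkl","rb"))
for n,p in dict(cc=(320,129),b1=(368,126),b2=(270,131),sh=(323.5,230)).items(): print(n,onz(c,p,.013).round(4))
a=onz(c,(320.3,142),.013);b=onz(c,(323.5,230),.013);d=(b-a)/np.linalg.norm(b-a);cc=onz(c,(320,129),.013);print("dir",d,"mid",cc+.095*d,"sock",cc+.2*d, np.degrees(np.arctan2(d[1],d[0])))
s=sense()
m=cc+.095*d; go([m[0],m[1],.005],np.degrees(np.arctan2(d[1],d[0]))-180)
t=pickle.load(open("top0.pkl","rb"));sc=pickle.load(open("scene0.pkl","rb"))
hsv=cv2.cvtColor(t["im"],cv2.COLOR_BGR2HSV);g=cv2.inRange(hsv,(45,120,60),(80,255,255));p=cv2.findNonZero(g)[:,0]
for q in (p[p[:,0].argmin()],p[p[:,0].argmax()],p[p[:,1].argmin()],p[p[:,1].argmax()]):print("green",onz(t,q,.01).round(3))
k=t["im"][110:165,335:365];hk=cv2.cvtColor(k,cv2.COLOR_BGR2HSV)
print("knife",onz(t,(341,129),.0).round(3),onz(t,(357,152),0).round(3))
E
```

```text
cc [ 0.5683 -0.409   0.013 ]
b1 [ 0.514 -0.407  0.013]
b2 [ 0.6249 -0.4124  0.013 ]
sh [ 0.5764 -0.2873  0.013 ]
dir [ 6.49316077e-02  9.97889717e-01 -5.16480828e-16] mid [ 0.57448528 -0.31417276  0.013     ] sock [ 0.5813031  -0.20939434  0.013     ] 86.27707374096008
tool shift cm [-2.72 -0.25 18.43] yaw now -95.67 turn -1.95
green [0.281 0.021 0.01 ]
green [ 0.338 -0.188  0.01 ]
green [ 0.428 -0.125  0.01 ]
green [0.263 0.009 0.01 ]
knife [ 0.691 -0.114  0.   ] [ 0.613 -0.165  0.   ]
```

>>> step_arm(targets="-1 0 1.5 -2; -1.7 -0.25 2.5 0; 0 0 3 0; 0 0 3 0; 0 0 3 0; 0 0 2.5 0; 0 0 1.5 0; 0 0 0.9 0; 0 0 0.4 0; 0 0 0 0; 0 0 0 0")

```text
time_s: 20.77
tcp_pos: [0.5764, -0.3161, 0.0092]
ee_rot: [[-0.065, -0.998, 0.001], [-0.998, 0.065, -0.001], [0.001, -0.001, -1.0]]
wrist_force: [0.3, -0.2, 0.0]
gripper_width: 0.286
gripper_force: 0.0
```

>>> step_arm(targets="0 0 0 0; 0 0 0 0; 0 0 0 0; 0 0 0 0", claw=0)

```text
time_s: 21.1
tcp_pos: [0.5759, -0.3159, 0.0095]
ee_rot: [[-0.065, -0.998, 0.001], [-0.998, 0.065, -0.0], [0.0, -0.001, -1.0]]
wrist_force: [-2.2, 0.3, 3.1]
gripper_width: 0.127
gripper_force: 30.0
```

>>> step_arm(targets="0 0 -0.5 0; 0 0 -1 0; 0 0 -1.5 0; 0 0 -2 0; 0 0 -2 0; 0 0 -1 0; -2 1 0 0; -3 1.5 0 0; -3 1.5 0 0; -3 1.5 0 0; -3 1.5 0 0; -3 1.5 0 0")

```text
time_s: 22.1
tcp_pos: [0.5009, -0.1393, 0.0885]
ee_rot: [[-0.066, -0.998, -0.0], [-0.998, 0.066, 0.0], [-0.0, 0.0, -1.0]]
wrist_force: [1.1, 0.4, -3.1]
gripper_width: 0.124
gripper_force: 30.0
```

```bash
python3 - <<'E'
from h import *
import pickle
s=sense();print(s["tcp_pos"],s["wrist_force"],s["moment"],s["gripper_width"]*87)
c=cap("wrist");pickle.dump(c,open("w13.pkl","wb"));print(c["e"])
hsv=cv2.cvtColor(c["im"],cv2.COLOR_BGR2HSV)
w=(hsv[...,1]<60)&(hsv[...,2]>120)
for y in range(30,250,10):
    q=np.where(w[y,200:450])[0]; print(y,[(int(a[0])+200,int(a[-1])+200) for a in np.split(q,np.where(np.diff(q)>1)[0]+1) if len(a)>2])
E
```

```text
[ 0.50092253 -0.13927942  0.08853746] [ 1.12463295  0.43243005 -3.05569915] [ 0.14252671 -0.11023607  0.01714087] 10.800398247722937
[ 0.49635058 -0.21542722  0.2504348 ]
30 []
40 []
50 []
60 [(421, 439)]
70 [(212, 244), (247, 448)]
80 [(208, 449)]
90 [(209, 448)]
100 [(216, 244), (313, 336), (411, 439)]
110 [(314, 336)]
120 [(314, 335)]
130 [(314, 336)]
140 [(314, 335)]
150 [(314, 335)]
160 [(314, 335)]
170 [(314, 335)]
180 [(314, 335)]
190 [(315, 335)]
200 [(315, 335)]
210 [(315, 335)]
220 [(315, 335)]
230 [(315, 334)]
240 [(315, 334)]
```

>>> step_arm(targets="-1.5 0.7 0.5 0; -1.3 0.6 1.5 0; 0 0 2 0; 0 0 1.5 0; 0 0 1 0; 0 0 0.6 0; 0 0 0.4 0; 0 0 0 0; 0 0 0 0")

```text
time_s: 22.9
tcp_pos: [0.4913, -0.1119, 0.0139]
ee_rot: [[-0.065, -0.998, 0.001], [-0.998, 0.065, -0.0], [0.0, -0.001, -1.0]]
wrist_force: [-0.4, 0.1, -2.9]
gripper_width: 0.126
gripper_force: 30.0
```

>>> step_arm(targets="0 0 0 0; 0 0 0 0; 0 0 0 0; 0 0 0 0; 0 0 -2 0; 0 0 -3 0; 0 0 -4 0; 3 0 -4 0; 4 0 -3 0; 3 0 0 0; 0 0 0 0; 0 0 0 0", claw=5)

```text
time_s: 23.9
tcp_pos: [0.4849, -0.2011, 0.1626]
ee_rot: [[-0.068, -0.998, 0.002], [-0.998, 0.068, 0.0], [-0.0, -0.002, -1.0]]
wrist_force: [-0.7, -0.2, 1.1]
gripper_width: 0.574
gripper_force: 0.0
```

```bash
python3 - <<'E'
from h import *
import pickle
s=sense();print(s["tcp_pos"],s["wrist_force"],s["moment"],s["gripper_width"]*87)
c=cap("wrist");pickle.dump(c,open("w14.pkl","wb"));print(c["e"])
hsv=cv2.cvtColor(c["im"],cv2.COLOR_BGR2HSV)
w=(hsv[...,1]<60)&(hsv[...,2]>120)
for y in range(30,260,8):
    q=np.where(w[y,150:500])[0]; print(y,[(int(a[0])+150,int(a[-1])+150) for a in np.split(q,np.where(np.diff(q)>1)[0]+1) if len(a)>2])
E
```

```text
[ 0.4849328  -0.20105781  0.16255439] [-0.65572978 -0.18673816  1.07076288] [ 0.09026121  0.00557089 -0.04693655] 49.953382117745505
[ 0.47992764 -0.27715638  0.32446088]
30 []
38 []
46 []
54 []
62 []
70 []
78 []
86 []
94 []
102 []
110 []
118 []
126 []
134 []
142 []
150 []
158 []
166 []
174 []
182 [(272, 378)]
190 [(271, 379)]
198 [(320, 330)]
206 [(320, 330)]
214 [(320, 330)]
222 [(320, 330)]
230 [(321, 330)]
238 [(209, 212), (321, 330)]
246 [(321, 330)]
254 [(321, 330)]
```

```bash
python3 - <<'E'
from h import *
import pickle
c=pickle.load(open("w14.pkl","rb"))
P={n:onz(c,p,.012) for n,p in dict(cc=(325,186),l=(270,188),r=(380,185),a=(325,198),b=(325.5,254)).items()}
for n in P:print(n,P[n].round(4))
d=P["b"]-P["a"];ang=np.degrees(np.arctan2(d[1],d[0]));print(ang)
e=P["r"]-P["l"];print("cross ang",np.degrees(np.arctan2(e[1],e[0])),np.linalg.norm(e))
R=P["cc"]+.025*e/np.linalg.norm(e);print(R)
s=sense();print(s["tcp_pos"],R-s["tcp_pos"])
E
```

```text
cc [ 0.4849 -0.2092  0.012 ]
l [ 0.5457 -0.2111  0.012 ]
r [ 0.4244 -0.2064  0.012 ]
a [ 0.4858 -0.1956  0.012 ]
b [ 0.4898 -0.1274  0.012 ]
86.6643220073368
cross ang 177.78191010613136 0.12140217552189271
[ 0.45992367 -0.20825728  0.012     ]
[ 0.48471434 -0.20026019  0.16195057] [-0.02479067 -0.00799708 -0.14995057]
```

>>> step_arm(targets="0 0 0 -7; 0 0 0 -7; 0 0 0 -7; 0 0 0 -7; 0 0 0 -7; 0 0 0 -7; 0 0 0 -7; 0 0 0 -7; 0 0 0 -7; 0 0 0 -7; 0 0 0 -7; 0 0 0 -7", claw=5)

```text
time_s: 24.95
tcp_pos: [0.485, -0.1987, 0.1613]
ee_rot: [[0.987, -0.161, -0.001], [-0.161, -0.987, 0.0], [-0.001, 0.0, -1.0]]
wrist_force: [-0.7, -0.1, 0.7]
gripper_width: 0.57
gripper_force: 0.0
```

>>> step_arm(targets="0 0 1 -6; -1.2 0.5 2 0; -1.25 0.5 2.5 0; 0 0 3 0; 0 0 2.5 0; 0 0 2 0; 0 0 1.5 0; 0 0 0.8 0; 0 0 0.4 0; 0 0 0 0; 0 0 0 0", claw=4)

```text
time_s: 25.87
tcp_pos: [0.4607, -0.2081, 0.0054]
ee_rot: [[0.998, -0.064, 0.001], [-0.064, -0.998, -0.0], [0.001, 0.0, -1.0]]
wrist_force: [-0.4, -0.1, 0.2]
gripper_width: 0.459
gripper_force: 0.0
```

>>> step_arm(targets="0 0 0 0; 0 0 0 0; 0 0 0 0; 0 0 0 0; 0 0 0 0; 0 0 0 0", claw=0)

```text
time_s: 26.37
tcp_pos: [0.4604, -0.2084, 0.0053]
ee_rot: [[0.998, -0.064, 0.001], [-0.064, -0.998, -0.0], [0.001, 0.0, -1.0]]
wrist_force: [-0.2, 1.0, 2.7]
gripper_width: 0.152
gripper_force: 30.0
```

>>> step_arm(targets="0 0 -0.5 0; 0 0 -1.5 0; 0 0 -2.5 0; 0 0 -3 0; 0 0 -3.5 0; 0 0 -3.5 0; 0 0 -3.5 0; 0 0 -3 0; 0 0 -3 0; 0 0 -2 0; 0 0 0 0; 0 0 0 0")

```text
time_s: 27.37
tcp_pos: [0.4596, -0.2081, 0.2648]
ee_rot: [[0.998, -0.065, 0.0], [-0.065, -0.998, 0.001], [0.0, -0.001, -1.0]]
wrist_force: [-0.1, 0.1, -4.9]
gripper_width: 0.151
gripper_force: 30.0
```

```bash
cat >> h.py <<'E'
def tubes(c):
    # dark-grey tube blob and white cross rows
    hsv=cv2.cvtColor(c["im"],cv2.COLOR_BGR2HSV)
    g=((hsv[...,1]<70)&(hsv[...,2]>55)&(hsv[...,2]<150)).astype(np.uint8);g[232:]=0
    k,l,st,ce=cv2.connectedComponentsWithStats(g)
    for i in np.argsort(-st[1:,4])[:4]+1: print("grey",st[i].tolist(),ce[i].round(1).tolist(),[np.round(v,1).tolist() for v in cv2.minAreaRect(np.argwhere(l==i)[:,::-1].astype(np.float32))])
    w=(hsv[...,1]<60)&(hsv[...,2]>120)
    for y in range(60,235,12):
        q=np.where(w[y,150:500])[0]; print(y,[(int(a[0])+150,int(a[-1])+150) for a in np.split(q,np.where(np.diff(q)>1)[0]+1) if len(a)>2],end=" ")
    print()
E
python3 - <<'E'
from h import *
import pickle
s=sense();print(s["tcp_pos"],s["wrist_force"],s["moment"],s["gripper_width"]*87)
c=cap("wrist");pickle.dump(c,open("w15.pkl","wb"));tubes(c)
E
```

```text
[ 0.45955076 -0.20807575  0.26475825] [-0.08208276  0.11940915 -4.85570295] [-0.23172422  0.19931365  0.03931283] 13.162351388374445
grey [0, 0, 144, 166, 9471] [56.4, 100.5] [[71.5, 82.5], [165.0, 143.0], 90.0]
grey [177, 170, 59, 36, 1346] [203.3, 185.4] [[204.7, 184.9], [58.6, 32.5], 14.9]
grey [45, 117, 27, 30, 608] [58.3, 131.6] [[58.5, 131.5], [31.8, 23.7], 63.4]
grey [130, 129, 30, 13, 311] [144.5, 134.9] [[144.5, 134.9], [11.8, 29.1], 84.3]
60 [(278, 281)] 72 [] 84 [] 96 [] 108 [(315, 334)] 120 [(306, 343)] 132 [(159, 166), (307, 342)] 144 [(150, 166), (313, 336)] 156 [(313, 336)] 168 [(313, 336)] 180 [(209, 232), (313, 336)] 192 [(205, 268), (313, 336)] 204 [(214, 225), (251, 336)] 216 [(297, 336)] 228 [(314, 336)]
```

```bash
python3 - <<'E'
from h import *
import pickle
c=pickle.load(open("w15.pkl","rb"))
for p in((178,178),(182,180),(190,182)): tilt(c,p)
E
```

```text
miss m, angle below level, side (np.float64(0.0020494872877699494), np.float64(41.5), 1)
miss m, angle below level, side (np.float64(0.00462372823436859), np.float64(42.5), 1)
miss m, angle below level, side (np.float64(0.007844195360634257), np.float64(44.5), 1)
```

>>> step_arm(targets="0 0 0 5.3; 0.1 -1.5 0.1 0; 0.3 -3 0.2 0; 0.3 -3.5 0.2 0; 0.3 -3.5 0.2 0; 0.3 -3 0.2 0; 0.2 -2 0.2 0; 0 -1 0 0; 0 0 0 0; 0 0 0 0")

```text
time_s: 28.25
tcp_pos: [0.5011, -0.0428, 0.2572]
ee_rot: [[0.988, -0.154, -0.003], [-0.154, -0.988, -0.012], [-0.001, 0.013, -1.0]]
wrist_force: [-5.8, -14.6, 16.0]
gripper_width: 0.143
gripper_force: 30.0
```

```bash
python3 - <<'E'
from h import *
import pickle
c=cap("wrist");pickle.dump(c,open("w16.pkl","wb"));tubes(c);tilt(c,(178,178))
u=np.array([.156,.988]);v=np.array([.988,-.156]);B=np.array([.548,.096])
s=sense();p=np.array(s["tcp_pos"])[:2]+.025*np.array(s["ee_rot"])[:2,0]-B
print(s["tcp_pos"],"s",p@u,"lateral",p@v);go([.5017,-.037,.2235],-9)
E
```

```text
grey [0, 0, 254, 205, 20854] [105.5, 111.2] [[127.5, 101.2], [253.5, 202.2], 0.9]
grey [0, 28, 29, 103, 1425] [8.5, 88.3] [[14.0, 79.0], [102.0, 28.0], 90.0]
grey [597, 0, 17, 30, 246] [606.1, 12.5] [[608.5, 14.0], [28.0, 15.5], 69.8]
grey [262, 156, 17, 15, 173] [270.1, 163.1] [[270.0, 163.0], [11.3, 17.0], 45.0]
60 [(381, 384)] 72 [(391, 394)] 84 [] 96 [] 108 [(318, 335)] 120 [(308, 344)] 132 [(150, 247), (308, 344)] 144 [(150, 189), (215, 224), (236, 248), (314, 338)] 156 [(150, 184), (202, 213), (233, 271), (275, 283), (314, 337)] 168 [(150, 179), (204, 217), (234, 271), (274, 283), (314, 337)] 180 [(150, 187), (225, 249), (314, 337)] 192 [(150, 185), (188, 201), (222, 278), (314, 337)] 204 [(265, 337)] 216 [(302, 337)] 228 [(314, 336)] 
miss m, angle below level, side (np.float64(0.003151693644053579), np.float64(41.5), 1)
[ 0.50090771 -0.04302188  0.25704666] s -0.14467911322291854 lateral 0.000166201270896775
tool shift cm [-0.01 -0.65  3.35] yaw now -8.92 turn 0.08
```

```bash
cat >> h.py <<'E'
def fitshank(c,s,rows,cols,off=.025,L=np.linspace(.02,.12,60)):
    R=np.array(s["ee_rot"]);C=np.array(s["tcp_pos"])-R[:,2]*.0065+R[:,0]*off
    out=[]
    for a in range(30,100,1):
        t=np.radians(a);pts=np.array([C+l*(-np.cos(t)*R[:,1]+np.sin(t)*R[:,2]) for l in L]);q=proj(c,pts)
        e=np.mean([np.min(np.hypot(q[:,0]-x,q[:,1]-y)) for x,y in zip(cols,rows)]);out.append((e,a))
    print(sorted(out)[:3]);a=np.radians(sorted(out)[0][1])
    print("P",C+.2*(-np.cos(a)*R[:,1]+np.sin(a)*R[:,2]), "junction px",proj(c,C+.128*(-np.cos(a)*R[:,1]+np.sin(a)*R[:,2])))
E
python3 - <<'E'
from h import *
import pickle
c=pickle.load(open("w16.pkl","rb"))
im=c["im"].astype(int)
for x in range(200,312,10):
    col=im[140:232,x]; print(x,[ (140+i) for i in range(0,92) if col[i].min()>115 and col[i].max()-col[i].min()<40][::3])
s=sense();fitshank(c,s,[192],[250])
w=pickle.load(open("w15.pkl","rb"))
E
```

```text
200 [140, 146, 149, 152, 155, 184, 187, 190]
210 [140, 153, 156, 159, 162, 165, 168]
220 [140, 143, 146]
230 [176, 179, 182, 185, 188, 191, 194, 197, 200]
240 [140, 143, 146, 149, 152, 155, 158, 161, 164, 167, 170, 173, 177, 180, 183, 186, 189, 192, 195, 198, 201]
250 [147, 150, 153, 156, 159, 162, 165, 168, 171, 174, 177, 180, 183, 186, 189, 192, 195, 198]
260 [148, 151, 154, 157, 160, 163, 166, 169, 172, 188, 191, 194, 197, 200]
270 [148, 151, 154, 163, 166, 169, 173, 192, 195, 198, 201, 204]
280 [147, 150, 153, 156, 159, 162, 165, 168, 171, 174, 195, 198, 201, 204, 207]
290 [195, 198, 201, 204, 207, 210]
300 [197, 200, 203, 206, 209, 212, 215]
310 [200, 203, 206, 209, 212, 215, 218]
[(np.float64(0.3461217897585119), 46), (np.float64(0.6681902199075417), 45), (np.float64(1.0788481282233964), 47)]
P [0.5466977  0.08867816 0.11792318] junction px [[222.83609687 182.99694884]]
```

The tube's lower corner has touched the boss's outer rim. I'll lift, go forward a little and set it down in the mouth.

>>> step_arm(targets="0 0 -1 0; 0 0 -1 0; 0 0 -0.5 0; 0 -0.7 0 0; 0 -1 0 0; 0 -0.8 0 0; 0 0 0 0; 0 0 0 0")

```text
time_s: 28.97
tcp_pos: [0.5061, -0.0122, 0.2781]
ee_rot: [[0.988, -0.155, -0.002], [-0.155, -0.988, -0.0], [-0.001, 0.001, -1.0]]
wrist_force: [0.1, -1.3, -3.4]
gripper_width: 0.147
gripper_force: 30.0
```

```bash
python3 - <<'E'
from h import *
import pickle
s=sense();print(s["tcp_pos"],s["wrist_force"],s["moment"],s["gripper_width"]*87)
c=cap("wrist");pickle.dump(c,open("w17.pkl","wb"))
im=c["im"].astype(int);R=[];C=[]
for x in range(240,312,10):
    col=im[140:232,x]; r=[(140+i) for i in range(0,92) if col[i].min()>115 and col[i].max()-col[i].min()<40]; print(x,r[::3])
g=cap("scene");pickle.dump(g,open("s17.pkl","wb"))
hsv=cv2.cvtColor(g["im"],cv2.COLOR_BGR2HSV)
# tube/shank in scene: difference to first picture
d=(cv2.absdiff(g["im"],pickle.load(open("scene0.pkl","rb"))["im"]).sum(2)>60)
for y in range(130,215,6): print(y,"".join("W" if d[y,x] and hsv[y,x,1]<60 and hsv[y,x,2]>140 else "g" if d[y,x] and hsv[y,x,1]<70 and hsv[y,x,2]>60 else "#" if d[y,x] else "." for x in range(330,430)))
E
```

```text
[ 0.50605967 -0.01223333  0.2781428 ] [ 0.1395149  -1.28327196 -3.36174491] [-0.2828882   0.04509994  0.03351697] 12.758340514039784
240 [140, 149, 152, 155, 158, 161, 164, 167, 170, 175, 178, 181, 184, 187, 190, 193, 196, 199, 202]
250 [140, 143, 160, 163, 166, 169, 172, 182, 185, 188, 191, 194, 197]
260 [186, 189, 192, 195, 198, 201]
270 [140, 143, 146, 149, 152, 155, 158, 161, 164, 167, 170, 173, 176, 179, 182, 185, 188, 191, 194, 197, 200, 203]
280 [146, 149, 152, 155, 158, 161, 164, 167, 170, 194, 197, 200, 203, 206]
290 [146, 149, 152, 155, 158, 161, 164, 167, 170, 196, 199, 202, 205, 208, 211]
300 [146, 149, 152, 161, 164, 169, 198, 201, 204, 207, 210, 213]
310 [200, 203, 206, 209, 212, 215, 218]
130 ##g#####WWWWg##################.....................................................................
136 ..#####.....##########gWWWg###....................................................#.................
142 ...................##.#gWWWWWWWWWW#..........................................WWWWWWWWWWWWWWWg.......
148 ..............................#gWWWWWWWWWW#......................###
[... 487 characters left out ...]
.................................................WWWW.................
184 ....................................................................................................
190 ....................................................................................................
196 ........................................gg..........................................................
202 ...............................gggg.W....WWWWW..Wgg.................................................
208 ......................###WWWWgggggg.......WW........................................................
214 ................###########gWW......................................................................
```

```bash
python3 - <<'E'
from h import *
import pickle
c=pickle.load(open("w17.pkl","rb"));s=sense()
fitshank(c,s,[194.5,201.5,204,206.5,209.5],[260,280,290,300,310])
g=pickle.load(open("s17.pkl","rb"))
R=np.array(s["ee_rot"]);C=np.array(s["tcp_pos"])-R[:,2]*.0065+R[:,0]*.025
for a in(40,45,50,55):
    t=np.radians(a);d=-np.cos(t)*R[:,1]+np.sin(t)*R[:,2]
    print(a,proj(g,[C+.05*d,C+.1*d,C+.128*d,C+.2*d]).round(1).tolist())
print(proj(g,[[.548,.096,.1]]))
E
```

```text
[(np.float64(2.084332568851328), 47), (np.float64(2.0959350086978383), 48), (np.float64(2.2665730164750633), 46)]
P [0.55189676 0.11788554 0.13864427] junction px [[225.50314344 182.38017197]]
40 [[371.6, 143.6], [381.5, 146.7], [386.7, 148.4], [398.6, 152.2]]
45 [[370.5, 145.4], [379.4, 150.2], [384.0, 152.6], [394.7, 158.4]]
50 [[369.3, 147.1], [377.2, 153.5], [381.2, 156.8], [390.6, 164.3]]
55 [[368.1, 148.8], [374.8, 156.7], [378.3, 160.8], [386.3, 170.1]]
[[384.84898513 176.07643275]]
```

>>> step_arm(targets="0 0 0.8 0; 0 0 1 0; 0 0 1 0; 0 0 0.7 0; 0 0 0.2 0; 0 0 0 0; 0 0 0 0")

```text
time_s: 29.65
tcp_pos: [0.5067, -0.0151, 0.2431]
ee_rot: [[0.988, -0.157, 0.002], [-0.157, -0.988, -0.003], [0.002, 0.003, -1.0]]
wrist_force: [-0.7, -6.0, 4.7]
gripper_width: 0.147
gripper_force: 30.0
```

>>> step_arm(targets="0 -0.4 0 0; 0 -0.4 0 0; 0 -0.5 -0.2 0; 0 -0.8 -0.5 0; 0 -0.8 -0.5 0; 0 -0.7 -0.5 0; 0 -0.7 -0.5 0; 0 0 0 0; 0 0 0 0")

```text
time_s: 30.4
tcp_pos: [0.5146, 0.0232, 0.2724]
ee_rot: [[0.988, -0.156, 0.008], [-0.156, -0.988, -0.012], [0.01, 0.011, -1.0]]
wrist_force: [-5.8, -17.5, 25.6]
gripper_width: 0.143
gripper_force: 30.5
```

```bash
python3 - <<'E'
from h import *
import pickle
s=sense();print(s["tcp_pos"],s["wrist_force"],s["moment"],s["gripper_width"]*87)
c=cap("wrist");pickle.dump(c,open("w18.pkl","wb"))
im=c["im"].astype(int)
for x in range(240,314,10):
    col=im[140:232,x]; r=[(140+i) for i in range(0,92) if col[i].min()>115 and col[i].max()-col[i].min()<40]; print(x,r[::3])
R=np.array(s["ee_rot"]);C=np.array(s["tcp_pos"])-R[:,2]*.0065+R[:,0]*.025
u=np.array([.156,.988]);print("bar_s",(C[:2]-[.548,.096])@u,"z",C[2])
for a in(48,55,60,65):
    t=np.radians(a);d=-np.cos(t)*R[:,1]+np.sin(t)*R[:,2];print(a,proj(c,[C+.03*d,C+.08*d,C+.128*d]).round().tolist())
E
```

```text
[0.5145687  0.02315415 0.27237084] [ -5.81952046 -17.51763674  25.58479188] [-5.7296465   1.801207   -0.16474923] 12.439741306125917
240 [140, 143, 146, 149, 152, 155, 158, 161, 186, 189, 192]
250 [140, 143, 146, 150, 153, 156, 173, 176, 179, 182, 185, 188, 193]
260 [140, 143, 149, 152, 155, 159, 162, 167, 170, 173, 176, 179, 182, 185, 188, 191, 194]
270 [140, 143, 146, 155, 158, 161, 164, 167, 170, 173, 176, 179, 182, 185, 188, 191]
280 [140, 143, 146, 149, 152, 155, 181, 184, 187, 190, 193, 196]
290 [140, 143, 146, 149, 152, 155, 158, 161, 164, 167, 170, 173, 176, 179, 182, 185, 188, 191, 194, 197, 200, 203]
300 [150, 153, 156, 159, 162, 165, 168, 171, 174, 191, 194, 197, 200, 203, 206, 209]
310 [150, 153, 156, 159, 162, 165, 168, 171, 174, 196, 199, 202, 205, 208, 211, 214]
bar_s -0.07711138555829006 z 0.2791205828842129
48 [[292.0, 205.0], [254.0, 192.0], [227.0, 182.0]]
55 [[297.0, 204.0], [265.0, 190.0], [244.0, 180.0]]
60 [[301.0, 203.0], [274.0, 189.0], [256.0, 179.0]]
65 [[305.0, 203.0], [282.0, 188.0], [267.0, 178.0]]
```

>>> step_arm(targets="0 0 -0.4 0; 0 0 -0.4 0; 0 0 0 0; 0 0 0 0")

```text
time_s: 30.78
tcp_pos: [0.5137, 0.0266, 0.2752]
ee_rot: [[0.988, -0.157, 0.004], [-0.157, -0.988, -0.005], [0.005, 0.004, -1.0]]
wrist_force: [-1.8, -7.0, 11.0]
gripper_width: 0.143
gripper_force: 30.7
```

```bash
python3 - <<'E'
from h import *
s=sense();print(s["tcp_pos"],s["wrist_force"],s["moment"],s["gripper_width"]*87)
c=cap("wrist")
im=c["im"].astype(int)
for x in range(270,314,10):
    col=im[140:232,x]; r=[(140+i) for i in range(0,92) if col[i].min()>115 and col[i].max()-col[i].min()<40]; print(x,r[::3])
E
```

```text
[0.51372744 0.02661769 0.27520754] [-1.75099032 -6.9744342  10.98188776] [-2.59282832  0.64265234 -0.0952671 ] 12.40124466617295
270 [140, 143, 150, 153, 156, 159, 162, 165, 168, 171, 174, 177, 180, 183, 186, 189]
280 [140, 143, 146, 157, 160, 163, 166, 169, 172, 175, 178, 181, 184, 187, 190, 193]
290 [140, 143, 146, 149, 152, 155, 158, 161, 164, 167, 170, 173, 176, 185, 188, 191, 194, 197, 200]
300 [140, 143, 146, 149, 152, 155, 158, 161, 164, 167, 170, 173, 176, 179, 182, 185, 188, 191, 194, 197, 200, 203, 206]
310 [148, 151, 154, 157, 160, 163, 166, 169, 172, 195, 198, 201, 204, 207, 210, 213]
```

>>> step_arm(targets="0 -0.8 -0.25 0; 0 -0.9 -0.25 0; 0 -1 -0.25 0; 0 -1 -0.25 0; 0 0 0 0; 0 0 0 0")

```text
time_s: 31.33
tcp_pos: [0.5221, 0.0622, 0.2918]
ee_rot: [[0.988, -0.155, 0.015], [-0.155, -0.988, -0.007], [0.015, 0.004, -1.0]]
wrist_force: [-5.3, -10.3, 29.3]
gripper_width: 0.129
gripper_force: 33.2
```

```bash
cat >> h.py <<'E'
def rep():
    s=sense();print("tcp",np.round(s["tcp_pos"],4),"F",np.round(s["wrist_force"],1),"M",np.round(s["moment"],2),"w",round(s["gripper_width"]*87,1))
    R=np.array(s["ee_rot"]);C=np.array(s["tcp_pos"])-R[:,2]*.0065+R[:,0]*.025
    q=C[:2]-[.548,.096];print("bar s",round(q@[.156,.988],4),"lat",round(q@[.988,-.156],4),"z",round(C[2],4))
    c=cap("wrist");im=c["im"].astype(int)
    for x in range(280,322,10):
        col=im[140:232,x]; r=[(140+i) for i in range(0,92) if col[i].min()>115 and col[i].max()-col[i].min()<40]; print(x,r[::4])
    for a in(65,70,75,80,85,90):
        t=np.radians(a);d=-np.cos(t)*R[:,1]+np.sin(t)*R[:,2];print(a,proj(c,[C+.03*d,C+.08*d,C+.128*d,C+.2*d]).round().tolist())
    return c
E
python3 -c "
from h import *
rep()"
```

```text
tcp [0.5221 0.0622 0.2918] F [ -5.3 -10.3  29.3] M [-3.53  1.47 -0.11] w 11.3
bar s -0.0373 lat 0.0046 z 0.2987
280 [141, 145, 149, 153, 157, 161, 174, 178, 182, 186, 190]
290 [140, 144, 150, 154, 158, 166, 170, 174, 178, 182, 186, 190]
300 [140, 144, 151, 155, 159, 163, 167, 171, 175, 179, 183, 187, 191, 195]
310 [140, 144, 148, 152, 160, 164, 168, 172, 176, 180, 184, 188, 192, 196, 200, 204, 208]
320 [140, 144, 148, 152, 156, 160, 164, 168, 172, 176, 180, 184, 188, 192, 196, 200, 204, 208, 212, 216, 220, 224, 228]
65 [[305.0, 203.0], [282.0, 188.0], [267.0, 178.0], [252.0, 167.0]]
70 [[308.0, 203.0], [291.0, 187.0], [279.0, 177.0], [267.0, 167.0]]
75 [[312.0, 202.0], [299.0, 187.0], [290.0, 176.0], [282.0, 166.0]]
80 [[316.0, 202.0], [307.0, 186.0], [302.0, 176.0], [296.0, 165.0]]
85 [[320.0, 202.0], [316.0, 186.0], [313.0, 176.0], [310.0, 165.0]]
90 [[324.0, 202.0], [324.0, 186.0], [324.0, 176.0], [324.0, 165.0]]
```

>>> step_arm(targets="0 0 -0.5 0; 0 0 -0.5 0; 0 0 -0.4 0; 0 0 0 0; 0 0 0 0")

```text
time_s: 31.8
tcp_pos: [0.5189, 0.0659, 0.2955]
ee_rot: [[0.988, -0.156, -0.0], [-0.156, -0.988, -0.001], [-0.0, 0.001, -1.0]]
wrist_force: [-0.7, -1.5, 1.3]
gripper_width: 0.127
gripper_force: 28.7
```

```bash
python3 - <<'E'
from h import *
import pickle
c=rep();pickle.dump(c,open("w20.pkl","wb"))
g=cap("scene");pickle.dump(g,open("s20.pkl","wb"));t=cap("top")
hsv=cv2.cvtColor(g["im"],cv2.COLOR_BGR2HSV)
d=(cv2.absdiff(g["im"],pickle.load(open("scene0.pkl","rb"))["im"]).sum(2)>60)
for y in range(112,190,5): print(y,"".join("W" if d[y,x] and hsv[y,x,1]<60 and hsv[y,x,2]>140 else "g" if d[y,x] and hsv[y,x,1]<70 and hsv[y,x,2]>60 else "#" if d[y,x] else "." for x in range(330,420)))
E
```

```text
tcp [0.5189 0.0659 0.2955] F [-0.7 -1.5  1.3] M [-0.43 -0.05 -0.03] w 11.1
bar s -0.0343 lat 0.0009 z 0.302
280 [140, 144, 148, 152, 156, 160, 177, 181, 187]
290 [140, 145, 149, 153, 157, 166, 170, 174, 178, 182, 186, 190]
300 [140, 147, 151, 155, 159, 163, 167, 171, 175, 179, 183, 187, 191, 195]
310 [140, 144, 152, 156, 160, 164, 168, 172, 176, 180, 184, 188, 192, 196, 200, 204, 208]
320 [140, 144, 148, 152, 156, 160, 164, 168, 172, 176, 180, 184, 188, 192, 196, 200, 204, 208, 212, 216, 220, 224, 228]
65 [[305.0, 203.0], [282.0, 188.0], [267.0, 178.0], [252.0, 167.0]]
70 [[308.0, 203.0], [291.0, 187.0], [279.0, 177.0], [267.0, 167.0]]
75 [[312.0, 202.0], [299.0, 187.0], [290.0, 176.0], [282.0, 166.0]]
80 [[316.0, 202.0], [307.0, 186.0], [302.0, 176.0], [296.0, 165.0]]
85 [[320.0, 202.0], [316.0, 186.0], [313.0, 176.0], [310.0, 165.0]]
90 [[324.0, 202.0], [324.0, 186.0], [324.0, 176.0], [324.0, 165.0]]
112 ...................................ggggg###########g#####.................................
117 .............................................####gWWWWWWWW##.........................
[... 635 characters left out ...]
ggggg...#############gggW..........
157 ...................................................gggggggggggg.......#############ggggW..
162 ...................................................########g#gg........###ggg.g#######.###
167 ...................................................#########ggg........WWgggg.........###g
172 ..................................................Wg######gg#g#.......WWWWWWWWWWWWWWgg##g.
177 .............................................................................WWWWWWWg.....
182 ..........................................................................................
187 ................................................................W.........................
```

```bash
python3 - <<'E'
from h import *
import pickle
g=pickle.load(open("s20.pkl","rb"));s=sense()
R=np.array(s["ee_rot"]);C=np.array(s["tcp_pos"])-R[:,2]*.0065+R[:,0]*.025
print(C,proj(g,[C,C+R[:,0]*.05]).round(1).tolist(),"rim far/near",proj(g,[[.548,.096,.1]]).round(1))
for a in(70,75,80,85,90):
    t=np.radians(a);d=-np.cos(t)*R[:,1]+np.sin(t)*R[:,2];print(a,proj(g,[C+.03*d,C+.08*d,C+.128*d,C+.2*d]).round(1).tolist())
c=pickle.load(open("w20.pkl","rb"))
hsv=cv2.cvtColor(c["im"],cv2.COLOR_BGR2HSV)
for y in range(96,236,6): print(y,"".join("W" if hsv[y,x,1]<60 and hsv[y,x,2]>150 else "g" if hsv[y,x,1]<70 and hsv[y,x,2]>55 else "." for x in range(240,370,2)))
E
```

```text
[0.54352308 0.06194831 0.30199418] [[388.0, 116.0], [407.5, 127.5]] rim far/near [[384.8 176.1]]
70 [[389.2, 124.9], [391.0, 138.5], [392.6, 150.2], [394.7, 165.7]]
75 [[388.4, 125.7], [388.9, 140.5], [389.4, 153.4], [390.1, 170.4]]
80 [[387.5, 126.5], [386.8, 142.4], [386.2, 156.3], [385.5, 174.8]]
85 [[386.7, 127.1], [384.8, 144.2], [383.1, 159.0], [380.8, 178.9]]
90 [[385.9, 127.7], [382.7, 145.7], [379.9, 161.5], [376.1, 182.6]]
96 .................................................................
102 .................................................................
108 .......................................WWWWWWWWW.................
114 ...................................WWWWWWWWWWWWWWWW..............
120 ..................................WWWWWWWWWWWWWWWWWWW............
126 WWWWWWWWWWWWWWWWWWWWWWWWWWWWWWWWWWWWWWWWWWWWWWWWWWWWW............
132 WWWWWWWWWWWWWWWWWWWWWWWWWWWWWWWWWWWWWWWWWWWWWWWWWWWW.............
138 WWWWWWWWWWWWWWWWWWWWWWWWWWWWWWWWWWWWWWWWWWWWWWWWWWW..............
144 gWWWWWWWWWWWWWWWWWWWWWWgWWWWWWWWggggWWWWWWWWWWWWW................
150 WWWWWWWWWWWWWWWWWWWWWWWWWWWWgW
[... 315 characters left out ...]

180 ggggggggggggggggggWggWgWgWWWWWWgggWWWWWWWWWWWWWWW................
186 ggggggggggggggggggggggWgggggWWWWWWgggWWWWWWWWWWWW................
192 .........................WggggWWWWWWWWWWWWWWWWWWW................
198 ...............................ggWWWWWWWWWWWWWWWW................
204 ..................................gWWWWWWWWWWWWWW................
210 ....................................gWWWWWWWWWWWW................
216 .....................................WWWWWWWWWWWW................
222 .....................................WWWWWWWWWWWW................
228 .....................................WWWWWWWWWWWW................
234 .....................................WWWWWWWWWWWW................
```

>>> step_arm(targets="0 0.5 0 0; 0 0.5 0.2 0; 0 0 0.5 0; 0 0 0.5 0; 0 0 0.4 0; 0 0 0 0; 0 0 0 0")

```text
time_s: 32.53
tcp_pos: [0.5218, 0.0521, 0.2905]
ee_rot: [[0.988, -0.155, 0.018], [-0.155, -0.988, -0.006], [0.019, 0.003, -1.0]]
wrist_force: [-2.5, -10.4, 29.7]
gripper_width: 0.13
gripper_force: 32.1
```

```bash
cat >> h.py <<'E'
def sc():
    s=sense();print("t",s["time_s"],"tcp",np.round(s["tcp_pos"],4),"F",np.round(s["wrist_force"],1),"M",np.round(s["moment"],2),"w",round(s["gripper_width"]*87,1),"gf",round(s["gripper_force"],1))
    R=np.array(s["ee_rot"]);C=np.array(s["tcp_pos"])-R[:,2]*.0065+R[:,0]*.025
    q=C[:2]-[.548,.096];print("bar s",round(q@[.156,.988],4),"lat",round(q@[.988,-.156],4),"z",round(C[2],4))
    import pickle
    g=cap("scene");hsv=cv2.cvtColor(g["im"],cv2.COLOR_BGR2HSV);d=(cv2.absdiff(g["im"],pickle.load(open("scene0.pkl","rb"))["im"]).sum(2)>60)
    for y in range(112,182,5): print(y,"".join("W" if d[y,x] and hsv[y,x,1]<60 and hsv[y,x,2]>140 else "g" if d[y,x] and hsv[y,x,1]<70 and hsv[y,x,2]>60 else "#" if d[y,x] else "." for x in range(360,420)))
    for a in(75,80,85,90):
        t=np.radians(a);d=-np.cos(t)*R[:,1]+np.sin(t)*R[:,2];print(a,proj(g,[C,C+.03*d,C+.08*d,C+.128*d,C+.2*d]).round(1).tolist())
E
python3 -c "
from h import *
sc()"
```

```text
t 32.5333 tcp [0.5218 0.0521 0.2905] F [ -2.5 -10.4  29.7] M [-2.94  0.65 -0.05] w 11.3 gf 32.1
bar s -0.0474 lat 0.0059 z 0.2975
112 ######WWg#################..................................
117 ..gggggg#################...................................
122 ...........######WWWWWWWg#..................................
127 ...................#ggWWWWWWWWWW#...........................
132 ......................gggggggWWWWWWWWWWg#...................
137 ......................ggggg#......#ggWWWWWWWWWWW#.##Wg#.....
142 ......................ggggg#...........ggggWWWWWWWWWWWWWWWWW
147 .......................ggggg.........##ggW..............WWWW
152 .......................ggggg.....#############gggW..........
157 ....................gggggggggggg........#############ggggW..
162 ....................gggggggggggg.........###ggg.g#######.###
167 ....................###########g.........WWggggg........###g
172 ....................g##########gg.......WWWWWWWWWWWWWWgg#gg.
177 ...............................................WWWWWWWW.....
75 [[385.4, 121.6], [386.0, 131.4], [387.0, 146.2], [387.9, 159.1], [389.0, 176.2]]
80 [[385.4, 121.6], [385.2, 132.1], [384.9, 148.2], [384.7, 162.1], [384.3, 180.6]]
85 [[385.4, 121.6], [384.4, 132.8], [382.8, 149.9], [381.5, 164.8], [379.7, 184.8]]
90 [[385.4, 121.6], [383.6, 133.4], [380.7, 151.5], [378.3, 167.3], [374.9, 188.6]]
```

>>> step_arm(targets="0 0 -0.5 0; 0 0 -0.7 0; 0 0.6 0 0; 0 0.6 0 0; 0 0 0.4 0; 0 0 0.5 0; 0 0 0.3 0; 0 0 0 0; 0 0 0 0")

```text
time_s: 33.33
tcp_pos: [0.5147, 0.0443, 0.2781]
ee_rot: [[0.988, -0.157, -0.003], [-0.157, -0.988, -0.0], [-0.003, 0.001, -1.0]]
wrist_force: [1.0, 0.4, -3.5]
gripper_width: 0.12
gripper_force: 26.8
```

```bash
python3 -c "
from h import *
sc()"
```

```text
t 33.3333 tcp [0.5147 0.0443 0.2781] F [ 1.   0.4 -3.5] M [ 0.11 -0.3  -0.02] w 10.4 gf 26.8
bar s -0.0563 lat 0.0002 z 0.2845
112 #ggg#################.......................................
117 gWW#################........................................
122 WWg################.........................................
127 .....#######WWWWWWg#........................................
132 ..............ggWWWWWWWWWWg#................................
137 ................#gggggggWWWWWWWWWWg####...........##WW#.....
142 .................ggggg#......#ggWWWWWWWWWW#....WWWWWWWWWWWWW
147 ..................ggggg...........gggggggW..............WWWW
152 ...................ggggg.........#############gggW..........
157 ...................ggggg#...............#######gg####ggggW..
162 ..................gggggggggg.............###ggg.g#######.###
167 .................gggggggggggg............WWgggg.........####
172 .................Wg########ggg..........WWWWWWWWWWWWWWgg##g.
177 ...............................................WWWWWWWg.....
75 [[379.5, 127.3], [380.2, 136.6], [381.1, 150.8], [381.9, 163.0], [383.0, 179.3]]
80 [[379.5, 127.3], [379.3, 137.4], [379.0, 152.7], [378.8, 166.0], [378.4, 183.7]]
85 [[379.5, 127.3], [378.5, 138.0], [376.9, 154.4], [375.6, 168.7], [373.7, 187.8]]
90 [[379.5, 127.3], [377.7, 138.6], [374.8, 156.0], [372.3, 171.2], [369.0, 191.6]]
```

>>> step_arm(targets="0 0.5 0 0; 0 0.5 0.2 0; 0 0 0.4 0; 0 0 0.4 0; 0 0 0 0; 0 0 0 0")

```text
time_s: 33.88
tcp_pos: [0.5135, 0.0342, 0.2694]
ee_rot: [[0.988, -0.157, -0.001], [-0.157, -0.988, -0.0], [-0.001, 0.0, -1.0]]
wrist_force: [0.1, 1.1, -4.1]
gripper_width: 0.114
gripper_force: 25.5
```

```bash
python3 -c "
from h import *
sc()"
```

```text
t 33.8833 tcp [0.5135 0.0342 0.2694] F [ 0.1  1.1 -4.1] M [ 0.15 -0.3  -0.03] w 9.9 gf 25.5
bar s -0.0664 lat 0.0006 z 0.2759
112 ##gggggggg..#######.........................................
117 gg###############...........................................
122 ################............................................
127 ###############.............................................
132 .#######gWWWWW#.............................................
137 .........#ggWWWWWWWWWW#...........................##Wg#.....
142 .............ggggggWWWWWWWWWWW#................WWWWWWWWWWWWW
147 ...............ggggg.....ggWWWWWWWWWWWWggW..............WWWW
152 ................ggggg#.......ggggWWWg#########gggW..........
157 .................ggggg#.................#############ggggW..
162 ..................gggggg.................###ggg.g#######.###
167 ................gggggggggggg.............WWggggg........####
172 ................gggggggggggggg..........WWWWWWWWWWWWWWgg#gg.
177 ...............................................WWWWWWWg.....
75 [[375.9, 132.9], [376.7, 142.0], [377.9, 155.9], [378.9, 167.8], [380.3, 183.8]]
80 [[375.9, 132.9], [375.9, 142.8], [375.8, 157.8], [375.7, 170.8], [375.6, 188.2]]
85 [[375.9, 132.9], [375.0, 143.4], [373.7, 159.5], [372.5, 173.6], [370.9, 192.3]]
90 [[375.9, 132.9], [374.2, 144.0], [371.6, 161.1], [369.3, 176.1], [366.2, 196.2]]
```

>>> step_arm(targets="0 -0.7 0.2 0; 0 -0.8 0.2 0; 0 -0.8 0.1 0; 0 -0.8 0 0; 0 0 0 0; 0 0 0 0")

```text
time_s: 34.43
tcp_pos: [0.5198, 0.0659, 0.2669]
ee_rot: [[0.988, -0.155, 0.004], [-0.155, -0.988, 0.001], [0.004, -0.001, -1.0]]
wrist_force: [-1.1, 1.1, 5.5]
gripper_width: 0.099
gripper_force: 24.4
```

```bash
python3 -c "
from h import *
sc()"
```

```text
t 34.4333 tcp [0.5198 0.0659 0.2669] F [-1.1  1.1  5.5] M [0.15 0.17 0.01] w 8.6 gf 24.4
bar s -0.0342 lat 0.0018 z 0.2735
112 #########gggg###############................................
117 #########Wg###############..................................
122 ..#####gWg###############...................................
127 ............g######WWWWWg#..................................
132 ....................ggWWWWWWWWWWWg..........................
137 ......................#ggggg#ggWWWWWWWWWW######....#WW#.....
142 ......................#ggggg.........ggWWWWWW...WWWWWWWWWWWW
147 ......................#ggggg.........##ggggggggW........WWWW
152 ......................#ggggg.....#############gggW..........
157 ......................#gggg#............#############ggggW..
162 ......................#gggg#.............###ggg.g#######.###
167 ...................gggggggggggg..........WWggggg........###g
172 ..................Wg#gggggggggg.........WWWWWWWWWWWWWWgg##g.
177 ...............................................WWWWWWWW.....
75 [[386.4, 127.3], [386.9, 136.4], [387.6, 150.3], [388.2, 162.3], [389.1, 178.4]]
80 [[386.4, 127.3], [386.1, 137.1], [385.6, 152.2], [385.1, 165.3], [384.6, 182.8]]
85 [[386.4, 127.3], [385.3, 137.8], [383.5, 153.9], [382.0, 167.9], [380.0, 186.8]]
90 [[386.4, 127.3], [384.5, 138.4], [381.5, 155.4], [378.9, 170.4], [375.4, 190.5]]
```

>>> step_arm(targets="0 -0.7 0.1 0; 0 -0.8 0.1 0; 0 -0.8 0.1 0; 0 -0.6 0.1 0; 0 0 0 0; 0 0 0 0")

```text
time_s: 34.98
tcp_pos: [0.5229, 0.0939, 0.2602]
ee_rot: [[0.988, -0.156, -0.001], [-0.156, -0.988, -0.001], [-0.001, 0.001, -1.0]]
wrist_force: [0.1, 0.2, 0.2]
gripper_width: 0.004
gripper_force: 0.0
```

```bash
python3 -c "
from h import *
sc()"
```

```text
t 34.9833 tcp [0.5229 0.0939 0.2602] F [0.1 0.2 0.2] M [-0.02  0.01  0.02] w 0.4 gf 0.0
bar s -0.006 lat 0.0005 z 0.2667
112 ..##########gg###################...........................
117 ..........######ggWg#############...........................
122 ..............ggggggg########gg.............................
127 ..........................ggWWWWWWWWWWg#....................
132 ...............................#gggggWWWWWWWWWW##...........
137 ..............................#ggggg.......gggWWWWWWWWWWWW#.
142 .............................#ggggg............WWgggWWWWWWWW
147 .............................ggggg...##ggW..............WWWW
152 ............................ggggg#############gggW..........
157 ...........................ggggg........#######g#####ggggW..
162 ..........................ggggg..........###ggg.########.###
167 .......................ggggggg...........WWggggg........####
172 ....................ggggggggggggg.......WWWWWWWWWWWWWWgg##g.
177 ...............................g...............WWWWWWWg.....
75 [[394.0, 123.8], [394.2, 132.8], [394.4, 146.6], [394.6, 158.5], [394.9, 174.5]]
80 [[394.0, 123.8], [393.4, 133.5], [392.4, 148.4], [391.6, 161.4], [390.5, 178.8]]
85 [[394.0, 123.8], [392.6, 134.2], [390.5, 150.1], [388.6, 164.0], [386.0, 182.7]]
90 [[394.0, 123.8], [391.8, 134.7], [388.5, 151.6], [385.6, 166.3], [381.6, 186.3]]
```

>>> step_arm(targets="0 0 -1 0; 0 0 -2 0; 0 0 -2 0; 0 0 -2 0; 0 0 0 0; 0 0 0 0")

```text
time_s: 35.53
tcp_pos: [0.5236, 0.0935, 0.3328]
ee_rot: [[0.988, -0.157, 0.003], [-0.157, -0.988, 0.002], [0.003, -0.002, -1.0]]
wrist_force: [-0.7, -0.1, -1.5]
gripper_width: 0.007
gripper_force: 0.0
```

```bash
python3 -c "
from h import *
sc()
g=cap('scene');import pickle;pickle.dump(g,open('s21.pkl','wb'));pickle.dump(cap('top'),open('t21.pkl','wb'))
"
```

```text
t 35.5333 tcp [0.5236 0.0935 0.3328] F [-0.7 -0.1 -1.5] M [-0.05  0.05 -0.03] w 0.6 gf 0.0
bar s -0.0063 lat 0.0013 z 0.3394
112 ............................................................
117 ..............WWWWWWWWg.....................................
122 ...............gggggWWWWWWWWWW##............................
127 ..........................#ggWWWWWWWWWW#....................
132 ................................gggggWWWWWWWWWWg#...........
137 ...............................#ggggg.......ggWWWWWWWWWWWWg.
142 ..............................#ggggg...........WWWggWWWWWWWW
147 .............................#gggg#..##ggW..............WWWW
152 ............................#gggg#############gggW..........
157 ...........................#gggg........#############ggggW..
162 ..........................#gggg..........###ggg.########.###
167 .......................ggggggg#..........WWggggg........####
172 ....................ggggggggggggg.......WWWWWWWWWWWWWW.g##g.
177 ...............................g...............WWWWWWWg.....
75 [[400.0, 94.8], [400.0, 105.4], [400.1, 121.7], [400.1, 135.7], [400.2, 154.3]]
80 [[400.0, 94.8], [399.2, 106.2], [398.0, 123.6], [396.9, 138.6], [395.5, 158.7]]
85 [[400.0, 94.8], [398.4, 106.8], [395.9, 125.3], [393.7, 141.3], [390.8, 162.7]]
90 [[400.0, 94.8], [397.5, 107.4], [393.8, 126.8], [390.5, 143.7], [386.1, 166.4]]
```

The key stands by itself in the bore. I'll compare its attitude with the ideal upright projection.

```bash
python3 - <<'E'
from h import *
import pickle
g=pickle.load(open("s21.pkl","rb"))
B=[.548,.096]
print("ideal cross/mid/junction",proj(g,[[*B,.248],[*B,.21],[*B,.176],[*B,.1]]).round(1).tolist())
hsv=cv2.cvtColor(g["im"],cv2.COLOR_BGR2HSV);d=(cv2.absdiff(g["im"],pickle.load(open("scene0.pkl","rb"))["im"]).sum(2)>60)
w=d&(hsv[...,1]<70)&(hsv[...,2]>100);w[:,:366]=0;w[:,425:]=0;w[:108]=0
for x in range(366,425,4):
    r=np.where(w[108:150,x])[0]+108; print(x,(r.min(),r.max()) if len(r) else None,end=" ")
E
```

```text
ideal cross/mid/junction [[394.2, 129.4], [391.6, 142.6], [389.3, 153.7], [384.8, 176.1]]
366 None 370 None 374 (np.int64(116), np.int64(121)) 378 (np.int64(114), np.int64(123)) 382 (np.int64(117), np.int64(124)) 386 (np.int64(120), np.int64(126)) 390 (np.int64(123), np.int64(149)) 394 (np.int64(125), np.int64(145)) 398 (np.int64(127), np.int64(133)) 402 (np.int64(129), np.int64(149)) 406 (np.int64(132), np.int64(141)) 410 (np.int64(134), np.int64(144)) 414 (np.int64(135), np.int64(146)) 418 (np.int64(137), np.int64(148)) 422 (np.int64(142), np.int64(149))
```

```bash
python3 - <<'E'
from h import *
import pickle
c=cap("wrist");pickle.dump(c,open("w22.pkl","wb"));s=sense();print(s["tcp_pos"])
g=pickle.load(open("s21.pkl","rb"))
hsv=cv2.cvtColor(c["im"],cv2.COLOR_BGR2HSV)
for y in range(60,400,8): print(y,"".join("W" if hsv[y,x,1]<60 and hsv[y,x,2]>150 else "g" if hsv[y,x,1]<70 and hsv[y,x,2]>55 else "." for x in range(230,420,2)))
B=[.548,.096]
print("ideal wrist px cross .248, ends", proj(c,[[*B,.248],[.548+.0494,.096-.0078,.248],[.548-.0494,.096+.0078,.248],[*B,.12],[*B,.1]]).round().tolist())
E
```

```text
[0.5226522  0.09324697 0.32997122]
60 WWWWWWWWg......................................................................................
68 WWWWWWWWg......................................................................................
76 WWWWWWWWgg.....................................................................................
84 WWWWWWWWWg.....................................................................................
92 WWWWWWWWWg.....................................................................................
100 WgWWgWWWgg.....................................................................................
108 gWggWgWgWgg....................................................................................
116 WWWWgggggWg........................WWWWWWWWWWWg................................................
124 ggWgggWgWWgggggWWWWWWWWWWWWWWWWWWWWWWWWWWWWWWWWWWWWWWWWWWWW....................................
132 gWggWggggggWWWWWWWWWWWWWWWWWWWWWWWWWWWWWWWWWWWgWWggggWWWWWg....................................
140 WWWWWWWWWWgWWWWWWWWWWWWWWWWWWWWWWWWWWWWWWWWWWggggWWWWWWWWWg.......
[... 2642 characters left out ...]
.......................................................................................
364 ggggggggggggggggggggggggggggggggggggggggggggggggggggggggggggggggggggggggggggggggggggggggggggggg
372 .........................................................................................gggggg
380 ..........................................................................................ggggg
388 ............................................................................................ggg
396 .............................................................................................gg
ideal wrist px cross .248, ends [[316.0, 184.0], [316.0, 124.0], [317.0, 238.0], [319.0, 163.0], [319.0, 161.0]]
```

```bash
python3 - <<'E'
from h import *
import pickle
c=pickle.load(open("w22.pkl","rb"))
for z in(.24,.25,.26):print(z,onz(c,(313.5,181),z).round(4),onz(c,(312,123),z).round(4),onz(c,(314.5,205),z).round(4))
p=onz(c,(313.5,181),.25);go([p[0],p[1],.232],-9);print(sense()["joints"])
E
```

```text
0.24 [0.5494 0.0985 0.24  ] [0.5984 0.0915 0.24  ] [0.5275 0.1013 0.24  ]
0.25 [0.5513 0.0978 0.25  ] [0.5984 0.0911 0.25  ] [0.5303 0.1005 0.25  ]
0.26 [0.5532 0.0971 0.26  ] [0.5984 0.0906 0.26  ] [0.5331 0.0996 0.26  ]
tool shift cm [ 2.78 -0.91  9.79] yaw now -9.03 turn -0.03
[ 2.76234483e+01  9.48185398e+00 -1.63187044e+00 -1.63559125e-02
 -7.90036945e+01  5.33495424e+01]
```

>>> step_arm(targets="1 -0.3 0 0; 1 -0.3 0 0; 0.6 -0.3 0 0; 0 0 0 0; 0 0 1 0; 0 0 2 0; 0 0 2 0; 0 0 2 0; 0 0 1.5 0; 0 0 1 0; 0 0 0 0; 0 0 0 0", claw=4.5)

```text
time_s: 36.73
tcp_pos: [0.5502, 0.0982, 0.2357]
ee_rot: [[0.988, -0.156, -0.0], [-0.156, -0.988, -0.001], [-0.0, 0.001, -1.0]]
wrist_force: [-0.3, 0.2, 0.2]
gripper_width: 0.519
gripper_force: 0.0
```

>>> step_arm(targets="0 0 0 0; 0 0 0 0; 0 0 0 0; 0 0 0 0; 0 0 0 0; 0 0 0 0", claw=0)

```text
time_s: 37.23
tcp_pos: [0.5503, 0.0984, 0.2362]
ee_rot: [[0.988, -0.157, 0.001], [-0.157, -0.988, 0.0], [0.001, -0.0, -1.0]]
wrist_force: [0.2, 1.2, 0.5]
gripper_width: 0.15
gripper_force: 30.4
```

```bash
python3 -c "
from h import *
sc()"
```

```text
t 37.2333 tcp [0.5503 0.0984 0.2362] F [0.2 1.2 0.5] M [0.07 0.04 0.02] w 13.1 gf 30.4
bar s 0.0027 lat 0.0269 z 0.2427
112 ##################gggg##g###g#####g########g#gg######.......
117 ##########################gg########ggggg#..######..........
122 ......#########################gggg###########..............
127 ..............##########gg############gg#####...............
132 .......................#####g########gWWWWWWWWg#............
137 ...............................#####......#ggWWWWWWWWWWWWW#.
142 ..............................ggggg............WWggWWWWWWWWW
147 .............................ggggg...##ggW..............WWWW
152 ............................ggggg#############gggW..........
157 ...........................gggWg........########gg###ggggW..
162 ..........................ggggg..........###ggg.g#######.###
167 .......................ggggggg#..........WWgggg.........####
172 ....................ggggggggggggW.......WWWWWWWWWWWWWWgg##g.
177 ...............................g...............WWWWWWWg.....
75 [[404.3, 136.6], [404.1, 145.1], [403.9, 158.1], [403.7, 169.4], [403.5, 184.5]]
80 [[404.3, 136.6], [403.4, 145.8], [402.0, 159.9], [400.8, 172.2], [399.1, 188.7]]
85 [[404.3, 136.6], [402.6, 146.4], [400.1, 161.6], [397.8, 174.8], [394.8, 192.7]]
90 [[404.3, 136.6], [401.9, 147.0], [398.2, 163.1], [394.9, 177.2], [390.5, 196.3]]
```

>>> step_arm(targets="0 0 0.3 0; 0 0 0.3 0; 0 0 0 3; 0 0 0 3; 0 0 0 4; 0 0 0 4; 0 0 0 4; 0 0 0 4; 0 0 0 0")

```text
time_s: 38.03
tcp_pos: [0.553, 0.0986, 0.2346]
ee_rot: [[0.857, -0.516, 0.009], [-0.516, -0.857, 0.001], [0.007, -0.006, -1.0]]
wrist_force: [-0.6, 0.9, 11.3]
gripper_width: 0.15
gripper_force: 30.0
```

```bash
cat >> h.py <<'E'
def st():
    s=sense();R=np.array(s["ee_rot"]);print("t",round(s["time_s"],2),"tcp",np.round(s["tcp_pos"],4),"yaw",round(np.degrees(np.arctan2(R[1,0],R[0,0])),1),"F",np.round(s["wrist_force"],1),"M",np.round(s["moment"],2),"w",round(s["gripper_width"]*87,1),"j6",round(s["joints"][5],1),"tz",R[:,2].round(3))
E
python3 -c "
from h import *
st()"
```

```text
t 38.03 tcp [0.553  0.0986 0.2346] yaw -31.1 F [-0.6  0.9 11.3] M [-0.02  0.25  0.03] w 13.0 j6 32.1 tz [ 0.009  0.001 -1.   ]
```

>>> step_arm(targets="0 0 0 4; 0 0 0 4; 0 0 0 4; 0 0 0 4; 0 0 0 4; 0 0 0 4; 0 0 0 0")

```text
time_s: 38.62
tcp_pos: [0.5493, 0.0981, 0.2285]
ee_rot: [[0.572, -0.82, -0.003], [-0.82, -0.572, -0.001], [-0.001, 0.003, -1.0]]
wrist_force: [0.2, -0.0, -3.7]
gripper_width: 0.15
gripper_force: 30.0
```

```bash
python3 -c "
from h import *
st()"
```

```text
t 38.62 tcp [0.5493 0.0981 0.2285] yaw -55.1 F [ 0.2 -0.  -3.7] M [-0.09 -0.03  0.01] w 13.0 j6 8.2 tz [-0.003 -0.001 -1.   ]
```

>>> step_arm(targets="0 0 0.4 0; 0 0 0.4 0; 0 0 0.4 0; 0 0 0 0; 0 0 0 0")

```text
time_s: 39.03
tcp_pos: [0.5532, 0.0985, 0.2227]
ee_rot: [[0.576, -0.817, 0.01], [-0.818, -0.576, 0.001], [0.005, -0.008, -1.0]]
wrist_force: [-0.8, -0.9, 12.1]
gripper_width: 0.149
gripper_force: 30.0
```

```bash
python3 -c "
from h import *
st()"
```

```text
t 39.03 tcp [0.5532 0.0985 0.2227] yaw -54.8 F [-0.8 -0.9 12.1] M [-0.17  0.42  0.08] w 13.0 j6 8.3 tz [ 0.01   0.001 -1.   ]
```

>>> step_arm(targets="0 0 -0.2 4; 0 0 0 5; 0 0 0 5; 0 0 0 5; 0 0 0 5; 0 0 0 5; 0 0 0 5; 0 0 0 0")

```text
time_s: 39.7
tcp_pos: [0.5517, 0.0983, 0.2224]
ee_rot: [[0.017, -1.0, 0.005], [-1.0, -0.017, -0.0], [0.0, -0.005, -1.0]]
wrist_force: [-0.9, -0.3, 6.1]
gripper_width: 0.15
gripper_force: 30.1
```

```bash
python3 -c "
from h import *
st()"
```

```text
t 39.7 tcp [0.5517 0.0983 0.2224] yaw -89.0 F [-0.9 -0.3  6.1] M [-0.16  0.23  0.13] w 13.0 j6 -25.8 tz [ 0.005 -0.    -1.   ]
```

>>> step_arm(targets="0 0 0.05 5; 0 0 0 5; 0 0 0 5; 0 0 0 5; 0 0 0 0")

```text
time_s: 40.12
tcp_pos: [0.5517, 0.0982, 0.2221]
ee_rot: [[-0.326, -0.945, 0.005], [-0.945, 0.326, -0.0], [-0.002, -0.005, -1.0]]
wrist_force: [-0.8, -1.4, 6.9]
gripper_width: 0.15
gripper_force: 30.1
```

```bash
python3 -c "
from h import *
st()"
```

```text
t 40.12 tcp [0.5517 0.0982 0.2221] yaw -109.0 F [-0.8 -1.4  6.9] M [-0.19  0.28  0.17] w 13.1 j6 -45.8 tz [ 0.005 -0.    -1.   ]
```

>>> step_arm(targets="0 0 0.05 5; 0 0 0 5; 0 0 0 5; 0 0 0 5; 0 0 0 0")

```text
time_s: 40.53
tcp_pos: [0.5517, 0.0982, 0.2217]
ee_rot: [[-0.63, -0.777, 0.005], [-0.777, 0.63, -0.0], [-0.003, -0.004, -1.0]]
wrist_force: [-1.1, -0.9, 6.5]
gripper_width: 0.151
gripper_force: 30.1
```

```bash
python3 -c "
from h import *
st()"
```

```text
t 40.53 tcp [0.5517 0.0982 0.2217] yaw -129.0 F [-1.1 -0.9  6.5] M [-0.22  0.33  0.14] w 13.1 j6 -65.8 tz [ 0.005 -0.    -1.   ]
```

>>> step_arm(targets="0 0 0.05 5; 0 0 0 5; 0 0 0 5; 0 0 0 5; 0 0 0 0")

```text
time_s: 40.95
tcp_pos: [0.5517, 0.0982, 0.2214]
ee_rot: [[-0.857, -0.515, 0.005], [-0.515, 0.857, -0.0], [-0.004, -0.003, -1.0]]
wrist_force: [-0.9, -1.6, 8.0]
gripper_width: 0.144
gripper_force: 30.1
```

```bash
python3 -c "
from h import *
st()"
```

```text
t 40.95 tcp [0.5517 0.0982 0.2214] yaw -149.0 F [-0.9 -1.6  8. ] M [-0.22  0.4   0.2 ] w 12.5 j6 -85.8 tz [ 0.005 -0.    -1.   ]
```

>>> step_arm(targets="0 0 0.05 4; 0 0 0 4; 0 0 0 4; 0 0 0 0")

```text
time_s: 41.28
tcp_pos: [0.5519, 0.0982, 0.2213]
ee_rot: [[-0.945, -0.326, 0.006], [-0.326, 0.945, -0.0], [-0.005, -0.002, -1.0]]
wrist_force: [-2.7, -0.4, 8.8]
gripper_width: 0.151
gripper_force: 30.1
```

```bash
python3 -c "
from h import *
st()"
```

```text
t 41.28 tcp [0.5519 0.0982 0.2213] yaw -161.0 F [-2.7 -0.4  8.8] M [-0.23  0.48  0.19] w 13.2 j6 -97.8 tz [ 0.006 -0.    -1.   ]
```

>>> step_arm(targets="0 0 0 4; 0 0 0 4; 0 0 0 4; 0 0 0 4; 0 0 0 0")

```text
time_s: 41.7
tcp_pos: [0.5519, 0.0982, 0.2212]
ee_rot: [[-0.999, -0.054, 0.006], [-0.054, 0.999, -0.0], [-0.006, -0.001, -1.0]]
wrist_force: [-1.6, -0.4, 8.9]
gripper_width: 0.153
gripper_force: 31.2
```

```bash
python3 -c "
from h import *
st()"
```

```text
t 41.7 tcp [0.5519 0.0982 0.2212] yaw -176.9 F [-1.6 -0.4  8.9] M [-0.3   0.38  0.55] w 13.3 j6 -113.7 tz [ 0.006 -0.    -1.   ]
```

>>> step_arm(targets="0 0 0 4; 0 0 0 4; 0 0 0 4; 0 0 0 0")

```text
time_s: 42.03
tcp_pos: [0.5519, 0.0983, 0.2212]
ee_rot: [[-0.988, 0.154, 0.006], [0.154, 0.988, -0.0], [-0.006, 0.0, -1.0]]
wrist_force: [-1.7, -1.4, 7.9]
gripper_width: 0.174
gripper_force: 33.2
```

```bash
python3 -c "
from h import *
st()"
```

```text
t 42.03 tcp [0.5519 0.0983 0.2212] yaw 171.2 F [-1.7 -1.4  7.9] M [-0.21  0.34  0.72] w 15.2 j6 -125.7 tz [ 0.006 -0.    -1.   ]
```

The bolt is firm at 0.72 N m. Letting go and withdrawing.

>>> step_arm(targets="0 0 -0.2 0; 0 0 0 0; 0 0 0 0; 0 0 0 0; 0 0 0 0; 0 0 -1 0; 0 0 -2 0; 0 0 -3 0; 0 0 -3 0; 0 0 -2 0; 0 0 0 0; 0 0 0 0", claw=6)

```text
time_s: 43.03
tcp_pos: [0.5507, 0.0986, 0.3317]
ee_rot: [[-0.988, 0.157, 0.003], [0.157, 0.988, 0.002], [-0.003, 0.002, -1.0]]
wrist_force: [-0.1, -0.1, -1.8]
gripper_width: 0.689
gripper_force: 0.0
```

```bash
python3 - <<'E'
from h import *
import pickle
st();c=cap("wrist");s=sense()
g=cap("scene");s0=pickle.load(open("scene0.pkl","rb"))["im"]
# line / knob check in scene: bar region
hsv=cv2.cvtColor(g["im"],cv2.COLOR_BGR2HSV);d=cv2.absdiff(g["im"],s0).sum(2)>60
for y in range(112,182,5): print(y,"".join("W" if d[y,x] and hsv[y,x,1]<60 and hsv[y,x,2]>140 else "g" if d[y,x] and hsv[y,x,1]<70 and hsv[y,x,2]>60 else "#" if d[y,x] else "." for x in range(360,420)))
w6=pickle.load(open("s10.pkl","rb"))["im"];dd=cv2.absdiff(g["im"],w6).sum(2)>60;print("bar/knob px changed since slide",dd[188:222,345:380].sum())
m=np.zeros_like(dd)
for n,(x0,y0,x1,y1) in dict(knife=(340,272,392,294),oil=(352,100,378,148),hammer=(285,298,345,399)).items(): print(n,(d[y0:y1,x0:x1]).sum())
print("cross ends expected", proj(g,[[.548,.096,.235]]))
E
```

```text
t 43.03 tcp [0.5507 0.0986 0.3317] yaw 171.0 F [-0.1 -0.1 -1.8] M [-0.05 -0.08  0.03] w 60.0 j6 -125.8 tz [ 0.003  0.002 -1.   ]
112 ............................................................
117 ............................................................
122 ..............####..........................................
127 ..........#WWWWWWWWWWWW###..................................
132 ..............#....#gggWWWWWWWWWWWWW###.....................
137 ...............................#gggWWWWWWWWWWWWWW###Wg#.....
142 ...............................ggggg#.......Wggg.WWWWWWWWWWW
147 ..............................gggWg..##ggW..........WggggggW
152 .............................gggW.############gggW..........
157 ............................ggggg.......#############ggggW..
162 ...........................ggggg.........###ggg.########.###
167 ..........................gggWg..........WWgggg.........####
172 .....................WgggggggWW.........WWWWWWWWWWWWWW.g##g.
177 .....................gggggggggg................WWWWWWWg.....
bar/knob px changed since slide 0
knife 0
oil 67
hammer 0
cross ends expected [[393.29149247 134.01302103]]
```

```bash
python3 -c "
from station import r
print(r.finish_job())"
```

```text
the job is handed in; nothing more can be done
None
```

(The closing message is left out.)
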